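# Weigh the outgoing packets on the mail-room balance

### The arm

A 6-joint arm with a two-finger parallel gripper is mounted at the origin on the work surface. World frame = base frame: x ahead of the robot, y to its left, z up, the work surface at z = 0. Lengths are in m, angles in rad, forces in N, time in s.
With the tool pointing down it reaches from about 0.25 to 0.775 m from the base axis. Payload 4 kg.
Tool frame: the origin (TCP) lies midway between the tips of the shut fingers; the grasp point (between the pads) lies 19 mm behind it; y points along the fingers, z is the direction in which the jaws open and shut, and the axes are right-handed (so a half turn about y gives the same grasp; the last joint's range is limited). The gripper opens to 85 mm and grips with 20 to 120 N. Pads are 22 mm wide; open, the fingers measure 114 mm over their backs; the gripper's body (76 mm by 85 mm) begins 54 mm behind the grasp point. The pads swing forward as they close: fully open they stand 13 mm farther back than shut.
Start: joints at [1.07, 0.087, 1.371, -0, 1.684, -0.103], TCP at [0.213, 0.507, 0.203] pointing down, gripper open.
Joint ranges: [-3.1, 3.1], [-0.76, 2.03], [0.27, 2.55], [-1.08, 4.22], [0.17, 2.65], [-2.57, 2.57]. Speed limits (rad/s): [2.79, 2.79, 3.14, 3.14, 3.14, 3.14].

### API

Orientations are given as a unit quaternion [x, y, z, w].
In Python, from station import r gives the robot as it stands. The module is installed in compiled form; this text tells all that it offers.
- The arm moves only by the tool drive_tool, never from a script. Its arguments are lists of equal length, an entry for each row: "dp": the shift along the tool's x, y, z in cm, a list of three; "rotation": the turn, a rotation vector about the tool's x, y, z in degrees, a list of three; "jaw": the finger opening in cm, from 0 to 8.54. In form: {"dp": [[x, y, z], ...], "rotation": [[wx, wy, wz], ...], "jaw": [jaw, ...]}. A call has 1 to 8 rows; each row shifts and turns the commanded pose from where the row before left it, along the tool's axes as they then stand; what a row does not reach is not made up. A row lasts 1/8 s, in which the tool goes at most 62.5 mm and 10.7 degrees, less where a joint would pass 70% of its speed; a pose out of reach is approached as far as the arm can. A call with a gripper value outside its range is refused whole. The fingers move at their own pace and stop on an object; the grip force is fixed at half the most. Time passes only in rows, so rows that do not move let the fingers close. It gives the time, the measured TCP pose, the force and the opening at its end, in the units of the state.
- r.get_obs(): the state, without advancing time (a new reading comes with each control period).
- r.snapshot(name): name is "side" or "top" or "wrist"; returns a dict with "frame" (384x512x3 uint8, red, green, blue), "depth" (384x512 float32, m along the optical axis (not along the pixel's ray), 0 where there is no reading), "K" (3x3 intrinsics, pixels), "k1" (the pictures are not rectified: a ray, as slopes to the right and down, at radius r is drawn at 1 + k1 r^2 times it, then the intrinsics apply), "R" (3x3) and "t" (3): a world point X has camera coordinates R X + t; the wrist camera has in their place "mount" (4x4, takes a point from camera to tool coordinates, whose origin is the TCP and whose axes are the tool frame's). Camera axes: x right, y down, z forward; pixel columns grow to the right and rows downward; lengths in m; the calibration is good to about 2 mm. A picture is of the moment at which its call begins: read the wrist's pose just before it.
- r.hand_in(): hands the job in, once; it reports no verdict.
Trained networks look in a picture, given as the dict that the camera call returned (one of the last four; its "shot" number tells which), for a name from the list of things; names that differ only in an ending like _2 or _b are one class to them, and where a whole thing is asked for, a point or a joint stands for the part that bears it (a point fixed in the world has none). Each returns a list of dicts, best first, with "confidence" (0 to 1); they miss things now and then, are a little off and sometimes report something else, mostly with a low value. They report only what shows in the picture. A call takes as long as a camera call. They do not tell look-alikes from the thing itself.
- r.boxes_of(picture, label): "point" ([x, y, z] in m, in world coordinates, good to about 4 mm: the middle of the surface that is visible of it).
- r.outline_of(picture, label): "pixels" (384x512 bool, what is visible of it).
- r.tip_of(picture, label): "point" ([x, y, z] in m, in world coordinates, good to about 4 mm: a listed point, or the origin of a listed thing).
The state is a dict: "clock": time; "joint_positions": joint angles; "joint_velocities": joint speeds; "joint_efforts": joint torques, N m; "eef_pos": TCP position; "orientation": TCP orientation; "contact_force": force on the tool from outside, world axes, zero at the start; "moment": the same for the moment, N m; "grip_width": finger opening in m.
Only numpy, scipy, OpenCV 4.12 (cv2) and the standard library are available. Lean on these libraries where they do the work, as an engineer would, in place of code of your own. Each camera call takes 0.05 s, during which the arm holds its last target. There are 200 camera calls.

### The job

Weigh the packets waiting on the counter: press the catch of the weights case while keeping its sprung lid in check, so that it swings fully open and never flies up, put every packet on the balance's rectangular tray, and put weights from the case on the round dish until the beam is level. Leave the packets and weights on the balance, keep the unused weights in the case and shut its lid so that the catch holds it. Leave the other things on the counter alone.

Things in the scene. Friction and masses are not known exactly. Their poses are not given: they have to be found in the camera images.
- case: Grey plastic weights case fixed to the counter, 110 (x) by 176 (y) by 45 mm high without the lid, walls and floor 5 mm; origin at the centre of its underside. Its hinge is along its +x edge (away from the robot), its catch in the middle of its -x face. Its five weights stand in one row along its y, 8 mm nearer the catch than the middle, about 32 mm apart.
- lid (a joint): Angle of the case's lid: 0 shut, 1.65 fully open (at its stop, just past upright, where the spring keeps it). A spring always drives it open (0.24 N m at shut, 0.14 N m open; gravity takes 0.08 N m at shut); freed and unchecked it flies open at about 5 rad/s. It is a flat plate 110 by 176 by 8 mm, top face 53.5 mm above the counter when shut. Shut and held it reads below 0.03.
- lid_hinge (a point): Middle of the lid's hinge line, at the level of the lid's underside (45.5 mm above the counter); turns with the lid. To steady the lid, have a finger or the hand just over it as the catch is pressed (say one finger of the part-open gripper on the pad, the other over the lid), then give way slowly in an arc about this point. To shut it, push it over from its outer side.
- lid_front (a point): Middle of the lid's front edge, on its outer (top) face, 110 mm from the hinge line; moves with the lid. Below it a steel lip 50 mm wide reaches 7 mm farther, under the catch's nose when shut. Pressed down here (some 5 N), the lip pushes the bevelled nose aside and snaps in under it.
- catch (a joint): Travel of the catch button in m: 0 at rest, 0.008 pressed to its stop. It springs back. Pressing it draws back the steel nose that holds down the lid's lip; the lid is freed at about 0.005.
- catch_pad (a point): Middle of the top of the black catch button, 20 (x) by 32 mm (y), at rest 66 mm above the counter (12.5 mm above the shut lid's top), 85 mm to the -x side of the case's origin, on a fixed housing 37 by 44 mm and 50 mm high; pressed straight down it takes about 2 N at first and 4 N at its stop, 8 mm down.
- balance: Foot of the two-pan balance, fixed to the counter, 90 (x) by 250 mm (y); origin at the centre of its underside. The rectangular tray is on its +y side, the round dish on its -y side, each 105 mm from the middle.
- beam (a joint): Tilt of the balance beam: 0 level, +0.1 tray fully down, -0.1 dish fully down. The pans stay level as they rise and sink (11 mm at most). One weight too many or too few puts it 0.08 or more off level; with the right number it settles within 0.03. It takes about half a second to settle. Where a thing stands on a pan makes no difference.
- tray_in (a point): Middle of the upper face of the rectangular steel tray, which is 150 (x) by 100 mm (y) with a rim 5 mm high and 3 mm thick; 61 mm above the counter when level. Axes as the balance. Room for three packets side by side along x.
- dish_in (a point): Middle of the upper face of the round steel dish, 132 mm across inside a rim 5 mm high; 61 mm above the counter when level. Axes as the balance. Room for four weights in a row along x.
- packet1: Plain cardboard packet with a paper band, 48 by 36 by 30 mm along its x, y, z; origin at the centre of its underside. It may be absent. Its mass is within 5 g of 100 g, the mass of one or two of the case's weights; any of its widths may be gripped.
- packet2: Plain cardboard packet with a paper band, 50 by 40 by 44 mm along its x, y, z; origin at the centre of its underside. It may be absent. Its mass is within 5 g of 200 g, the mass of one or two of the case's weights; any of its widths may be gripped.
- packet3: Plain cardboard packet with a paper band, 54 by 34 by 24 mm along its x, y, z; origin at the centre of its underside. It may be absent. Its mass is within 5 g of 100 g, the mass of one or two of the case's weights; any of its widths may be gripped.
- weight1: Steel 100 g weight: a disc 26 mm across and 15 mm high with a neck and, from 24 to 34 mm, a knob 18 mm across to grip; origin at the centre of its underside. All five are alike and start in the case, under the lid.
- weight2: Steel 100 g weight: a disc 26 mm across and 15 mm high with a neck and, from 24 to 34 mm, a knob 18 mm across to grip; origin at the centre of its underside. All five are alike and start in the case, under the lid.
- weight3: Steel 100 g weight: a disc 26 mm across and 15 mm high with a neck and, from 24 to 34 mm, a knob 18 mm across to grip; origin at the centre of its underside. All five are alike and start in the case, under the lid.
- weight4: Steel 100 g weight: a disc 26 mm across and 15 mm high with a neck and, from 24 to 34 mm, a knob 18 mm across to grip; origin at the centre of its underside. All five are alike and start in the case, under the lid.
- weight5: Steel 100 g weight: a disc 26 mm across and 15 mm high with a neck and, from 24 to 34 mm, a knob 18 mm across to grip; origin at the centre of its underside. All five are alike and start in the case, under the lid.
- tape_roll: Roll of clear tape lying flat, 56 mm across, 18 mm high; a bystander, to be left alone. Origin at the centre of its underside.
- stamp: Wooden hand stamp, 32 mm across, 58 mm high; a bystander, to be left alone. Origin at the centre of its underside.
- glue: White glue bottle, 34 mm across, 75 mm high; a bystander, to be left alone. Origin at the centre of its underside.
- pen_cup: White pen cup, 68 mm across, 85 mm high; a bystander, to be left alone. Origin at the centre of its underside.
- stapler: Black stapler, 120 by 34 mm, 40 mm high; a bystander, to be left alone. Origin at the centre of its underside.
There are look-alikes about, which are no part of the job. What is shaped like the case but turquoise is not meant. What is shaped like the packet2 but yellow is not meant.

How it is judged:
On the way:
1. the lid of the weights case is fully open (value of joint lid above 1.5 rad), for 0.2 s.
At the end, for the whole second after the job is handed in: Every packet present lies on the rectangular tray (its origin within the tray's outline) and is at rest; every weight is either on the round dish (within 70 mm of its middle) or in the case; the beam is level (within 0.04 rad) and still; the case's lid is shut and held by the catch (below 0.04 rad) (x of packet1 in the frame of tray_in between -0.075 and 0.075 m and y of packet1 in the frame of tray_in between -0.05 and 0.05 m and z of packet1 in the frame of tray_in between -0.004 and 0.06 m and linear speed of each of packet1, packet2, packet3 below 0.03 m/s and x of packet2 in the frame of tray_in between -0.075 and 0.075 m and y of packet2 in the frame of tray_in between -0.05 and 0.05 m and z of packet2 in the frame of tray_in between -0.004 and 0.06 m and x of packet3 in the frame of tray_in between -0.075 and 0.075 m and y of packet3 in the frame of tray_in between -0.05 and 0.05 m and z of packet3 in the frame of tray_in between -0.004 and 0.06 m and ((horizontal distance between weight1 and dish_in below 0.07 m and z of weight1 in the frame of dish_in between -0.004 and 0.03 m) or (x of weight1 in the frame of case between -0.055 and 0.055 m and y of weight1 in the frame of case between -0.088 and 0.088 m and z of weight1 in the frame of case between -0.002 and 0.035 m)) and ((horizontal distance between weight2 and dish_in below 0.07 m and z of weight2 in the frame of dish_in between -0.004 and 0.03 m) or (x of weight2 in the frame of case between -0.055 and 0.055 m and y of weight2 in the frame of case between -0.088 and 0.088 m and z of weight2 in the frame of case between -0.002 and 0.035 m)) and ((horizontal distance between weight3 and dish_in below 0.07 m and z of weight3 in the frame of dish_in between -0.004 and 0.03 m) or (x of weight3 in the frame of case between -0.055 and 0.055 m and y of weight3 in the frame of case between -0.088 and 0.088 m and z of weight3 in the frame of case between -0.002 and 0.035 m)) and ((horizontal distance between weight4 and dish_in below 0.07 m and z of weight4 in the frame of dish_in between -0.004 and 0.03 m) or (x of weight4 in the frame of case between -0.055 and 0.055 m and y of weight4 in the frame of case between -0.088 and 0.088 m and z of weight4 in the frame of case between -0.002 and 0.035 m)) and ((horizontal distance between weight5 and dish_in below 0.07 m and z of weight5 in the frame of dish_in between -0.004 and 0.03 m) or (x of weight5 in the frame of case between -0.055 and 0.055 m and y of weight5 in the frame of case between -0.088 and 0.088 m and z of weight5 in the frame of case between -0.002 and 0.035 m)) and value of joint beam between -0.04 and 0.04 rad and velocity of joint beam between -0.05 and 0.05 rad/s and value of joint lid below 0.04 rad); the robot touches nothing.
It fails at once if the lid flies open: it swings faster than 3 rad/s between 0.9 and 1.45 rad (value of joint lid between 0.9 and 1.45 rad and velocity of joint lid above 3 rad/s).
It fails at once if a bystander is moved more than 5 cm (distance of any of tape_roll, stamp, glue, pen_cup, stapler from where it was at the start of the episode above 0.05 m).
Of packet1, packet2, packet3 only 2 to 3 are there at a start; the rules pass over those that are not, and their reading is None.
At some moment in a run one of packet1, packet2, packet3 may be knocked a few centimetres aside while the robot is not near it.
It also fails if it takes over 210 s, if anything falls off the work surface, if the arm or the gripper's body presses on something with over 40 N, if the wrist force passes 120 N, or if a joint passes its speed limit or range.

## Working session

There is one attempt and no reset: what is moved stays moved. The work goes in short steps, Python scripts to look and compute and a tool call to move; the robot and the scene stay as the last step left them, time stands still between calls to the robot, and variables do not carry over. Pictures are saved under pics/ and viewed, about 12 in all and at most 16, crops included, and the job is handed in when it is done.

Besides the shell and the picture viewer there is one more tool, called after "Request:" as name(argument=value, ...) on one line, values as JSON. drive_tool: Moves the arm, as the interface text tells. Its arguments: {"type":"object","properties":{"dp":{"type":"array","items":{"type":"array","items":{"type":"number"}}},"rotation":{"type":"array","items":{"type":"array","items":{"type":"number"}}},"jaw":{"type":"array","items":{"type":"number"}}},"required":["dp","rotation","jaw"]}

```bash
mkdir -p pics
cat > h.py <<'E'
import numpy as np, cv2
from scipy.spatial.transform import Rotation as R
from station import r
def save(s,n,crop=None,sc=1):
    im=s['frame'][:,:,::-1]
    if crop: a,b,c,d=crop; im=im[b:d,a:c]
    cv2.imwrite('pics/'+n+'.png',cv2.resize(im,None,fx=sc,fy=sc,interpolation=cv2.INTER_CUBIC))
def cloud(s,o=None):
    K=s['K'];v,u=np.mgrid[0:384,0:512]
    x=(u-K[0,2])/K[0,0];y=(v-K[1,2])/K[1,1];xd,yd=x.copy(),y.copy()
    for _ in range(8):
        f=1+s['k1']*(x*x+y*y);x=xd/f;y=yd/f
    z=s['depth'];P=np.stack([x*z,y*z,z],-1)
    if 'mount' in s:
        M=s['mount'];P=P@M[:3,:3].T+M[:3,3]
        return P@R.from_quat(o['orientation']).as_matrix().T+o['eef_pos']
    return (P-s['t'])@s['R']
def loc(s,C,names):
    for n in names:
        for d in r.tip_of(s,n)[:3]: print(n,'tip',np.round(d['point'],3),round(d['confidence'],2))
E
python3 - <<'E'
from h import *
o=r.get_obs();print(o['eef_pos'],R.from_quat(o['orientation']).as_matrix().round(3),o['clock'])
for c in['top','side']:
    s=r.snapshot(c);save(s,c+'1',sc=1.5);C=cloud(s);np.save(c+'.npy',C)
    print(c); loc(s,C,['case','catch_pad','lid_front','lid_hinge','balance','tray_in','dish_in','packet1','packet2','packet3','tape_roll','stamp','glue','pen_cup','stapler'])
E
```

```text
[0.21277761 0.50656288 0.20179744] [[ 0.922 -0.001  0.387]
 [-0.387 -0.002  0.922]
 [-0.    -1.    -0.002]] 0.0
top
case tip [ 0.311 -0.197 -0.   ] 0.71
case tip [ 0.57  -0.184  0.002] 0.7
catch_pad tip [ 0.224 -0.187  0.066] 0.45
catch_pad tip [ 0.488 -0.177  0.064] 0.43
lid_front tip [ 0.258 -0.187  0.051] 0.85
lid_front tip [ 0.518 -0.18   0.057] 0.79
lid_hinge tip [ 0.364 -0.205  0.045] 0.74
lid_hinge tip [ 0.622 -0.195  0.047] 0.62
balance tip [0.593 0.185 0.002] 0.86
tray_in tip [0.588 0.287 0.063] 0.61
tray_in tip [0.414 0.336 0.001] 0.28
packet1 tip [0.404 0.216 0.001] 0.62
packet1 tip [ 0.428 -0.037  0.001] 0.58
packet1 tip [0.343 0.043 0.002] 0.57
packet2 tip [0.404 0.216 0.001] 0.62
packet2 tip [ 0.428 -0.037  0.001] 0.58
packet2 tip [0.343 0.043 0.002] 0.57
packet3 tip [0.404 0.216 0.001] 0.62
packet3 tip [ 0.428 -0.037  0.001] 0.58
packet3 tip [0.343 0.043 0.002] 0.57
tape_roll tip [0.413 0.337 0.001] 0.57
stamp tip [0.417 0.096 0.001] 0.66
glue tip [ 0.71  -0.003  0.005] 0.54
pen_cup tip [0.509 0.434 0.005] 0.91
stapler tip [ 0.502 -0.461 -0.001] 0.96
side
case tip [ 0.
[... 380 characters left out ...]
0.   ] 0.95
tray_in tip [0.591 0.292 0.059] 0.65
dish_in tip [0.59  0.079 0.062] 0.73
packet1 tip [ 0.341  0.046 -0.003] 0.76
packet1 tip [ 0.427 -0.039  0.   ] 0.59
packet1 tip [0.408 0.22  0.004] 0.57
packet2 tip [ 0.341  0.046 -0.003] 0.76
packet2 tip [ 0.427 -0.039  0.   ] 0.59
packet2 tip [0.408 0.22  0.004] 0.57
packet3 tip [ 0.341  0.046 -0.003] 0.76
packet3 tip [ 0.427 -0.039  0.   ] 0.59
packet3 tip [0.408 0.22  0.004] 0.57
tape_roll tip [0.416 0.342 0.001] 0.69
tape_roll tip [0.407 0.22  0.003] 0.41
stamp tip [0.419 0.098 0.   ] 0.7
stamp tip [ 0.706 -0.004  0.   ] 0.63
glue tip [ 0.702 -0.003 -0.003] 0.72
pen_cup tip [0.507 0.435 0.001] 0.87
stapler tip [ 0.505 -0.459 -0.006] 0.84
```

View pics/top1.png

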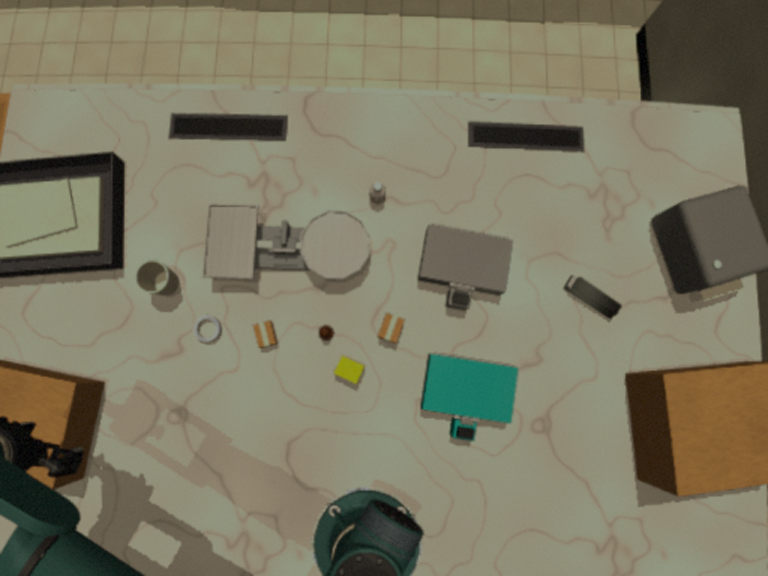

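View pics/side1.png

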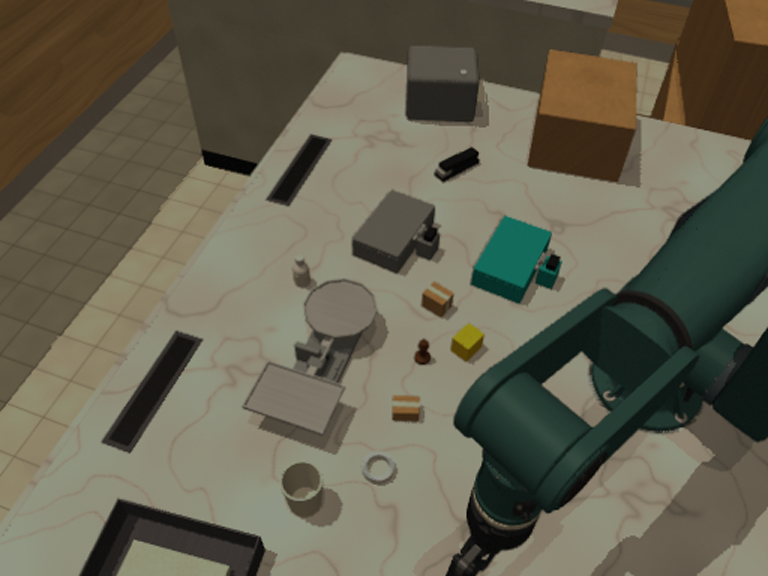

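Top view: the grey case is at (465,260) and its turquoise look-alike at (470,390). Orange-brown banded packets are at (265,334) and (391,328), and the yellow look-alike at (349,370). The grey case and the two brown packets match the description. Next I confirm this in a crop and measure sizes and yaw.

Run:
```python
from h import *
s=r.snapshot('top');C=cloud(s);save(s,'crop2',(130,120,360,300),3)
s2=r.snapshot('side');D=cloud(s2)
def rect(C,c,rad,z0,z1):
    m=(np.hypot(C[...,0]-c[0],C[...,1]-c[1])<rad)&(C[...,2]>z0)&(C[...,2]<z1)
    P=C[m]; (cx,cy),(w,h),a=cv2.minAreaRect((P[:,:2]*1000).astype(np.float32))
    print(c,'n',len(P),'ctr',round(cx),round(cy),'size',round(w),round(h),'ang',round(a,1),'z',np.percentile(P[:,2],[50,95]).round(3))
for X in(C,D):
    for c in[(.406,.218),(.428,-.038)]: rect(X,c,.045,.012,.08)
    rect(X,(.570,-.186),.13,.05,.058)
    rect(X,(.590,.290),.1,.05,.075); rect(X,(.59,.08),.08,.04,.075)
```

```text
(0.406, 0.218) n 215 ctr 409 216 size 49 37 ang 17.0 z [0.03  0.034]
(0.428, -0.038) n 231 ctr 428 -36 size 40 50 ang 71.5 z [0.044 0.048]
(0.57, -0.186) n 1953 ctr 551 -182 size 178 157 ang 80.6 z [0.055 0.057]
(0.59, 0.29) n 1680 ctr 590 268 size 145 149 ang 89.6 z [0.062 0.067]
(0.59, 0.08) n 1675 ctr 590 79 size 138 140 ang 57.1 z [0.062 0.067]
(0.406, 0.218) n 280 ctr 410 216 size 48 40 ang 17.3 z [0.03  0.034]
(0.428, -0.038) n 314 ctr 429 -34 size 45 54 ang 69.0 z [0.042 0.046]
(0.57, -0.186) n 1296 ctr 551 -181 size 181 160 ang 81.1 z [0.054 0.057]
(0.59, 0.29) n 2019 ctr 590 265 size 149 149 ang 90.0 z [0.062 0.068]
(0.59, 0.08) n 1566 ctr 590 80 size 142 142 ang 59.2 z [0.061 0.066]
```

View pics/crop2.png

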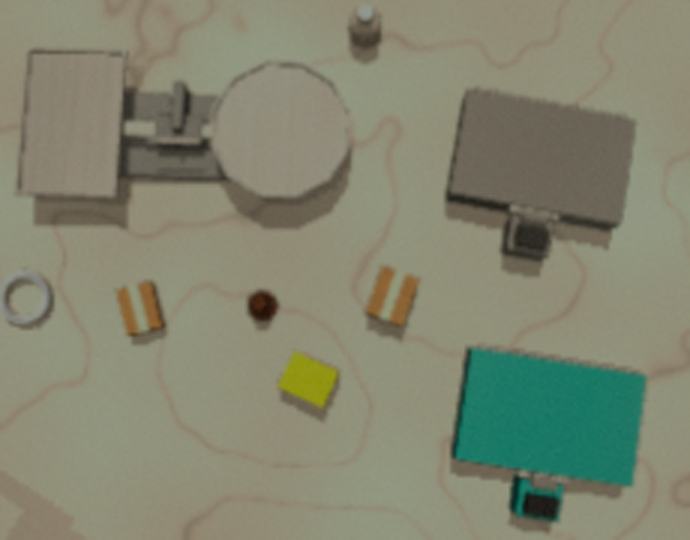

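Confirmed: packet1 (48x37x30) is at (0.409,0.217) and packet2 (50x40x44) at (0.428,-0.037). Packet3 is absent. I'm writing a row planner and setting off.

```bash
cat > plan.py <<'E'
import sys,json
from h import *
# plan.py "x y z yawdeg n jaw" ... : rows for straight moves, tool down, yaw = heading of tool z
o=r.get_obs();p=np.array(o['eef_pos']);M=R.from_quat(o['orientation'])
print('now',p.round(4),'F',np.round(o['contact_force'],1),'w',round(o['grip_width'],4),'t',round(o['clock'],1))
def down(yaw):
    c,s=np.cos(np.radians(yaw)),np.sin(np.radians(yaw))
    return R.from_matrix(np.array([[s,0,c],[-c,0,s],[0,-1,0]]))
rows=[]
for a in sys.argv[1:]:
    x,y,z,yaw,n,j=map(float,a.split());n=int(n)
    T=np.array([x,y,z]);p0=p.copy();D=(M.inv()*down(yaw)).as_rotvec()
    for i in range(n):
        d=M.inv().apply((T-p0)/n)*100
        rows.append((d.round(2).tolist(),np.degrees(D/n).round(1).tolist(),j))
        M=M*R.from_rotvec(D/n)
    p=T
for i in range(0,len(rows),8):
    b=rows[i:i+8];print(json.dumps({"dp":[q[0] for q in b],"rotation":[q[1] for q in b],"jaw":[q[2] for q in b]}))
E
python3 plan.py "0.409 0.217 0.14 107 8 6" "0.409 0.217 0.004 107 5 6"
```

```text
now [0.2131 0.5071 0.203 ] F [ 0.2 -0.9  0.6] w 0.0855 t 1.7
{"dp": [[3.66, 0.79, -2.39], [3.44, 0.79, -2.7], [3.19, 0.79, -2.99], [2.92, 0.79, -3.26], [2.63, 0.79, -3.5], [2.32, 0.79, -3.71], [1.99, 0.79, -3.9], [1.64, 0.79, -4.06]], "rotation": [[-0.0, -5.0, -0.0], [-0.0, -5.0, -0.0], [-0.0, -5.0, -0.0], [-0.0, -5.0, -0.0], [-0.0, -5.0, -0.0], [-0.0, -5.0, -0.0], [-0.0, -5.0, -0.0], [-0.0, -5.0, -0.0]], "jaw": [6.0, 6.0, 6.0, 6.0, 6.0, 6.0, 6.0, 6.0]}
{"dp": [[-0.0, 2.72, -0.0], [-0.0, 2.72, -0.0], [-0.0, 2.72, -0.0], [-0.0, 2.72, -0.0], [-0.0, 2.72, -0.0]], "rotation": [[-0.0, -0.0, 0.0], [-0.0, -0.0, 0.0], [-0.0, -0.0, 0.0], [-0.0, -0.0, 0.0], [-0.0, -0.0, 0.0]], "jaw": [6.0, 6.0, 6.0, 6.0, 6.0]}
```

Request:
drive_tool(dp=[[3.66, 0.79, -2.39], [3.44, 0.79, -2.7], [3.19, 0.79, -2.99], [2.92, 0.79, -3.26], [2.63, 0.79, -3.5], [2.32, 0.79, -3.71], [1.99, 0.79, -3.9], [1.64, 0.79, -4.06]], rotation=[[0, -5, 0], [0, -5, 0], [0, -5, 0], [0, -5, 0], [0, -5, 0], [0, -5, 0], [0, -5, 0], [0, -5, 0]], jaw=[6, 6, 6, 6, 6, 6, 6, 6])

```text
clock: 2.7
eef_pos: [0.4102, 0.2161, 0.1398]
orientation: [-0.699, -0.107, 0.107, 0.699]
contact_force: [0.8, -0.2, 0.4]
grip_width: 0.0598
```

```bash
cat > wr.py <<'E'
from h import *
import sys
def wrist(name=None,sc=1.2):
    o=r.get_obs();s=r.snapshot('wrist');
    if name: save(s,name,sc=sc)
    return o,s,cloud(s,o)
def rect(C,c,rad,z0,z1):
    m=(np.hypot(C[...,0]-c[0],C[...,1]-c[1])<rad)&(C[...,2]>z0)&(C[...,2]<z1)
    P=C[m]
    if len(P)<5: print('few',len(P));return
    (cx,cy),(w,h),a=cv2.minAreaRect((P[:,:2]*1000).astype(np.float32))
    print('n',len(P),'ctr',round(cx),round(cy),'size',round(w),round(h),'ang',round(a,1),'ztop',np.percentile(P[:,2],[50,95]).round(3))
E
python3 - <<'E'
from wr import *
o,s,C=wrist('w1');print(o['eef_pos'].round(4) if hasattr(o['eef_pos'],'round') else o['eef_pos'],o['contact_force'])
rect(C,(.409,.217),.045,.02,.045)
E
python3 plan.py "0.409 0.217 0.004 107 4 6"
```

```text
[0.4102 0.2161 0.1398] [ 0.84419383 -0.15492046  0.39887462]
n 2363 ctr 408 217 size 49 36 ang 18.1 ztop [0.029 0.03 ]
now [0.4123 0.2116 0.1385] F [ 2.2 -2.6 -0.4] w 0.06 t 2.8
{"dp": [[-0.04, 3.36, 0.17], [-0.04, 3.36, 0.17], [-0.04, 3.36, 0.16], [-0.04, 3.36, 0.16]], "rotation": [[0.1, 0.1, -0.0], [0.1, 0.1, -0.0], [0.1, 0.1, -0.0], [0.1, 0.1, -0.0]], "jaw": [6.0, 6.0, 6.0, 6.0]}
```

View pics/w1.png

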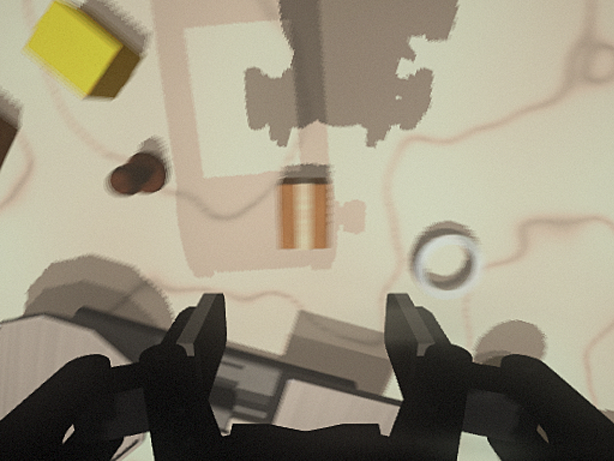

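The wrist view shows packet1 at (303,212), between the jaw planes. The roll at (445,260) and the stamp at (140,172) are clear of it. Descending and gripping.

Request:
drive_tool(dp=[[0, 3.4, 0], [0, 3.4, 0], [0, 3.4, 0], [0, 3.2, 0], [0, 0, 0], [0, 0, 0], [0, 0, 0], [0, 0, 0]], rotation=[[0, 0, 0], [0, 0, 0], [0, 0, 0], [0, 0, 0], [0, 0, 0], [0, 0, 0], [0, 0, 0], [0, 0, 0]], jaw=[6, 6, 6, 6, 6, 2, 2, 2])

```text
clock: 3.75
eef_pos: [0.4105, 0.2178, 0.0073]
orientation: [-0.699, -0.107, 0.105, 0.699]
contact_force: [-0.3, -0.3, -0.7]
grip_width: 0.02
```

Request:
drive_tool(dp=[[0, 0, 0], [0, -5, 0], [0, -5, 0], [0, -4, 0], [0, 0, 0]], rotation=[[0, 0, 0], [0, 0, 0], [0, 0, 0], [0, 0, 0], [0, 0, 0]], jaw=[2, 2, 2, 2, 2])

```text
clock: 4.38
eef_pos: [0.4121, 0.2183, 0.1505]
orientation: [-0.698, -0.109, 0.102, 0.7]
contact_force: [-0.0, 0.1, -0.5]
grip_width: 0.0201
```

```bash
python3 plan.py "0.552 0.291 0.15 90 6 2" "0.552 0.291 0.065 90 5 2"
```

```text
now [0.4121 0.2183 0.1505] F [-0.   0.1 -0.5] w 0.0201 t 4.4
{"dp": [[2.59, 0.03, 0.47], [2.56, 0.03, 0.6], [2.53, 0.03, 0.72], [2.49, 0.02, 0.85], [2.44, 0.02, 0.97], [2.39, 0.01, 1.09], [-0.0, 1.7, 0.0], [-0.0, 1.7, 0.0]], "rotation": [[-0.0, 2.9, 0.1], [-0.0, 2.9, 0.1], [-0.0, 2.9, 0.1], [-0.0, 2.9, 0.1], [-0.0, 2.9, 0.1], [-0.0, 2.9, 0.1], [0.0, -0.0, 0.0], [0.0, -0.0, 0.0]], "jaw": [2.0, 2.0, 2.0, 2.0, 2.0, 2.0, 2.0, 2.0]}
{"dp": [[-0.0, 1.7, 0.0], [-0.0, 1.7, 0.0], [-0.0, 1.7, 0.0]], "rotation": [[0.0, -0.0, 0.0], [0.0, -0.0, 0.0], [0.0, -0.0, 0.0]], "jaw": [2.0, 2.0, 2.0]}
```

It closed to 20 mm, so the grasp missed. Looking.

Run:
```python
from wr import *
o,s,C=wrist('w2',0.8);print(o['eef_pos'])
rect(C,(.409,.217),.08,.012,.045)
t=r.snapshot('top');D=cloud(t)
for n in ['packet1']:
  for d in r.tip_of(t,n)+r.tip_of(s,n): print(d['point'],d['confidence'])
```

```text
[0.41206577 0.21833668 0.15050219]
n 2271 ctr 408 217 size 49 36 ang 16.7 ztop [0.029 0.03 ]
[0.3445, 0.0413, -0.0002] 0.77
[0.4314, -0.0336, -0.0006] 0.74
[0.4056, 0.215, 0.0003] 0.66
[0.4153, 0.0959, 0.0006] 0.63
[0.4077, 0.2189, 0.0035] 0.68
[0.339, 0.0476, -0.0015] 0.57
```

View pics/w2.png

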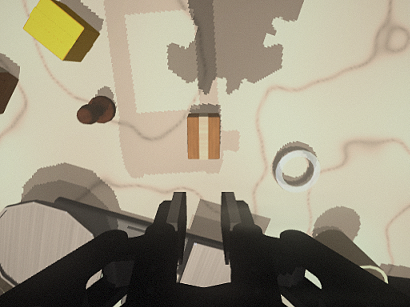

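Run:
```python
from wr import *
o,s,C=wrist()
print(s['mount'].round(3),s['K'],s['k1'])
T=(C-o['eef_pos'])@R.from_quat(o['orientation']).as_matrix()
for v in range(225,330,12):
    print(v,[tuple((T[v,u]*1000).round().astype(int)) for u in (205,215,225,285,295,305)])
print(r.get_obs()['joint_positions'])
```

```text
[[-0.     0.959  0.285 -0.072]
 [ 0.001 -0.285  0.959 -0.17 ]
 [ 1.     0.    -0.001 -0.001]
 [ 0.     0.     0.     1.   ]] [[340.2009133    0.         254.21142614]
 [  0.         340.2009133  195.31557277]
 [  0.           0.           1.        ]] -0.07528048659124008
225 [(np.int64(53), np.int64(145), np.int64(-50)), (np.int64(53), np.int64(145), np.int64(-40)), (np.int64(52), np.int64(144), np.int64(-30)), (np.int64(53), np.int64(145), np.int64(30)), (np.int64(53), np.int64(144), np.int64(40)), (np.int64(53), np.int64(144), np.int64(50))]
237 [(np.int64(66), np.int64(145), np.int64(-50)), (np.int64(66), np.int64(145), np.int64(-40)), (np.int64(66), np.int64(145), np.int64(-30)), (np.int64(65), np.int64(144), np.int64(30)), (np.int64(65), np.int64(143), np.int64(40)), (np.int64(65), np.int64(144), np.int64(50))]
249 [(np.int64(79), np.int64(144), np.int64(-51)), (np.int64(-10), np.int64(-41), np.int64(-17)), (np.int64(-10), np.int64(-42), np.int64(-13)), (np.int64(-9), np.int64(-40), np.int64(12)), (np.int64(79), np.int64(145), np.int64(41)), (np.int64(79), np.int64(144), np.int
[... 1095 characters left out ...]
int64(-11), np.int64(-78), np.int64(15))]
309 [(np.int64(-10), np.int64(-83), np.int64(-15)), (np.int64(-11), np.int64(-84), np.int64(-12)), (np.int64(2), np.int64(-65), np.int64(-11)), (np.int64(2), np.int64(-65), np.int64(11)), (np.int64(-11), np.int64(-84), np.int64(11)), (np.int64(-11), np.int64(-84), np.int64(15))]
321 [(np.int64(-16), np.int64(-96), np.int64(-13)), (np.int64(-16), np.int64(-97), np.int64(-11)), (np.int64(8), np.int64(-65), np.int64(-11)), (np.int64(8), np.int64(-65), np.int64(11)), (np.int64(-16), np.int64(-96), np.int64(10)), (np.int64(-16), np.int64(-96), np.int64(13))]
[ 3.65488353e-01 -8.72404824e-02  1.66243246e+00  9.72576219e-05
  1.57005089e+00 -1.50559540e+00]
```

```bash
cat >> wr.py <<'E'
def tips(o,C):
    T=(C-o['eef_pos'])@R.from_quat(o['orientation']).as_matrix()
    m=(abs(T[...,0])<.015)&(abs(T[...,2])<.06)&(T[...,1]<.02)&(T[...,1]>-.08)
    P=T[m]*1000
    for sg in(-1,1):
        Q=P[P[:,2]*sg>0];Q=Q[np.argsort(-Q[:,1])][:6];print('tip',sg,Q.round().astype(int).tolist())
E
python3 - <<'E'
from wr import *
o,s,C=wrist();tips(o,C);print(o['grip_width'],o['orientation'],C[200,100],C[100,300])
E
```

```text
tip -1 [[4, -27, -11], [5, -27, -11], [5, -28, -11], [6, -28, -11], [8, -28, -11], [8, -28, -11]]
tip 1 [[5, -27, 10], [6, -27, 10], [4, -27, 10], [8, -28, 10], [5, -28, 10], [6, -28, 10]]
0.02003343581332209 [ 0.69939257  0.10450085 -0.10703701 -0.69890821] [ 0.4788227   0.07863403 -0.00137174] [ 0.33164754  0.23541007 -0.00078399]
```

Request:
drive_tool(dp=[[0, 0, 0], [0, 0, 0], [0, 0, 0], [0, 0, 0]], rotation=[[0, 0, 0], [0, 0, 0], [0, 0, 0], [0, 0, 0]], jaw=[6, 6, 6, 6])

```text
clock: 5.18
eef_pos: [0.4095, 0.2173, 0.1458]
orientation: [-0.699, -0.106, 0.106, 0.699]
contact_force: [-0.6, 0.7, -0.3]
grip_width: 0.0601
```

Run:
```python
from wr import *
o,s,C=wrist();tips(o,C);print(o['grip_width'],o['eef_pos'])
```

```text
tip -1 [[-2, -32, -31], [12, -32, -31], [4, -32, -31], [5, -32, -31], [-1, -32, -31], [5, -33, -31]]
tip 1 [[5, -32, 29], [4, -32, 29], [-5, -32, 30], [-1, -32, 29], [-3, -32, 29], [1, -33, 30]]
0.060149659353135716 [0.40952747 0.2173443  0.14584303]
```

The pad tips are about 27–32 mm behind the reported TCP, so the reported TCP is about 25 mm off and the fingers closed above the packet. I'll use that offset and go 16.6 cm down.

Request:
drive_tool(dp=[[0, 3.6, 0], [0, 3.6, 0], [0, 3.6, 0], [0, 3.0, 0], [0, 2.8, 0], [0, 0, 0], [0, 0, 0], [0, 0, 0]], rotation=[[0, 0, 0], [0, 0, 0], [0, 0, 0], [0, 0, 0], [0, 0, 0], [0, 0, 0], [0, 0, 0], [0, 0, 0]], jaw=[6, 6, 6, 6, 6, 6, 2, 2])

```text
clock: 6.22
eef_pos: [0.4113, 0.218, -0.0181]
orientation: [-0.699, -0.107, 0.104, 0.699]
contact_force: [-0.4, -0.5, -0.9]
grip_width: 0.0345
```

Request:
drive_tool(dp=[[0, 0, 0], [0, 0, 0], [0, -5, 0], [0, -5, 0], [0, -4, 0], [0, 0, 0]], rotation=[[0, 0, 0], [0, 0, 0], [0, 0, 0], [0, 0, 0], [0, 0, 0], [0, 0, 0]], jaw=[2, 2, 2, 2, 2, 2])

```text
clock: 6.98
eef_pos: [0.4119, 0.2183, 0.1239]
orientation: [-0.698, -0.109, 0.103, 0.7]
contact_force: [-0.7, 0.8, -1.4]
grip_width: 0.0348
```

```bash
python3 plan.py "0.552 0.291 0.12 90 6 2" "0.552 0.291 0.032 90 5 2"
```

```text
now [0.4119 0.2183 0.1239] F [-0.7  0.8 -1.4] w 0.0348 t 7.0
{"dp": [[2.59, 0.09, 0.47], [2.56, 0.08, 0.6], [2.53, 0.08, 0.72], [2.49, 0.08, 0.85], [2.44, 0.07, 0.97], [2.39, 0.07, 1.09], [-0.0, 1.76, 0.0], [-0.0, 1.76, 0.0]], "rotation": [[-0.0, 2.9, 0.1], [-0.0, 2.9, 0.1], [-0.0, 2.9, 0.1], [-0.0, 2.9, 0.1], [-0.0, 2.9, 0.1], [-0.0, 2.9, 0.1], [-0.0, -0.0, 0.0], [-0.0, -0.0, 0.0]], "jaw": [2.0, 2.0, 2.0, 2.0, 2.0, 2.0, 2.0, 2.0]}
{"dp": [[-0.0, 1.76, 0.0], [-0.0, 1.76, 0.0], [-0.0, 1.76, 0.0]], "rotation": [[-0.0, -0.0, 0.0], [-0.0, -0.0, 0.0], [-0.0, -0.0, 0.0]], "jaw": [2.0, 2.0, 2.0]}
```

Gripped at 35 mm. Carrying it to the tray.

Request:
drive_tool(dp=[[2.6, 0, 0.5], [2.55, 0, 0.6], [2.5, 0, 0.7], [2.5, 0, 0.85], [2.45, 0, 1.0], [2.4, 0, 1.1], [0, 0, 0], [0, 2.6, 0]], rotation=[[0, 2.9, 0], [0, 2.9, 0], [0, 2.9, 0], [0, 2.9, 0], [0, 2.9, 0], [0, 2.9, 0], [0, 0, 0], [0, 0, 0]], jaw=[2, 2, 2, 2, 2, 2, 2, 2])

```text
clock: 7.98
eef_pos: [0.55, 0.2905, 0.0946]
orientation: [-0.707, 0.0, -0.002, 0.707]
contact_force: [-0.4, -0.4, -1.6]
grip_width: 0.0345
```

Request:
drive_tool(dp=[[0, 2.2, 0], [0, 1.6, 0], [0, 1.3, 0], [0, 0.9, 0], [0, 0, 0], [0, 0, 0]], rotation=[[0, 0, 0], [0, 0, 0], [0, 0, 0], [0, 0, 0], [0, 0, 0], [0, 0, 0]], jaw=[2, 2, 2, 2, 2, 2])

```text
clock: 8.72
eef_pos: [0.55, 0.2905, 0.0347]
orientation: [-0.707, 0.001, -0.002, 0.707]
contact_force: [-0.1, 0.1, -0.0]
grip_width: 0.0344
```

Request:
drive_tool(dp=[[0, 0, 0], [0, 0, 0], [0, 0, 0], [0, -4, 0], [0, -4, 0], [0, -4, 0], [0, 0, 0]], rotation=[[0, 0, 0], [0, 0, 0], [0, 0, 0], [0, 0, 0], [0, 0, 0], [0, 0, 0], [0, 0, 0]], jaw=[6, 6, 6, 6, 6, 6, 6])

```text
clock: 9.6
eef_pos: [0.552, 0.2914, 0.1593]
orientation: [-0.706, -0.002, -0.004, 0.709]
contact_force: [-1.1, -0.0, -0.7]
grip_width: 0.0597
```

```bash
python3 plan.py "0.429 -0.037 0.13 71.5 8 6"
python3 - <<'E'
from wr import *
t=r.snapshot('top');C=cloud(t);rect(C,(.428,-.036),.06,.02,.06);rect(C,(.55,.29),.06,.072,.11)
E
```

```text
now [0.552  0.2914 0.1593] F [-1.1 -0.  -0.7] w 0.0597 t 9.6
{"dp": [[-1.53, 0.34, -4.11], [-1.36, 0.34, -4.17], [-1.19, 0.34, -4.22], [-1.02, 0.35, -4.26], [-0.85, 0.35, -4.3], [-0.68, 0.36, -4.33], [-0.51, 0.36, -4.35], [-0.33, 0.36, -4.37]], "rotation": [[-0.0, 2.3, 0.1], [-0.0, 2.3, 0.1], [-0.0, 2.3, 0.1], [-0.0, 2.3, 0.1], [-0.0, 2.3, 0.1], [-0.0, 2.3, 0.1], [-0.0, 2.3, 0.1], [-0.0, 2.3, 0.1]], "jaw": [6.0, 6.0, 6.0, 6.0, 6.0, 6.0, 6.0, 6.0]}
n 226 ctr 428 -36 size 40 50 ang 70.5 ztop [0.045 0.048]
n 189 ctr 546 290 size 44 38 ang 1.0 ztop [0.081 0.084]
```

Request:
drive_tool(dp=[[-1.5, 0.3, -4.1], [-1.35, 0.3, -4.2], [-1.2, 0.3, -4.2], [-1.0, 0.4, -4.3], [-0.85, 0.4, -4.3], [-0.7, 0.4, -4.3], [-0.5, 0.4, -4.35], [-0.35, 0.4, -4.4]], rotation=[[0, 2.3, 0], [0, 2.3, 0], [0, 2.3, 0], [0, 2.3, 0], [0, 2.3, 0], [0, 2.3, 0], [0, 2.3, 0], [0, 2.3, 0]], jaw=[7, 7, 7, 7, 7, 7, 7, 7])

```text
clock: 10.65
eef_pos: [0.4246, -0.0392, 0.1227]
orientation: [-0.698, 0.116, -0.114, 0.698]
contact_force: [0.6, -0.7, -0.4]
grip_width: 0.07
```

Request:
drive_tool(dp=[[0, 0, 0], [0, 3, 0]], rotation=[[0, 0, 0], [0, 0, 0]], jaw=[7, 7])

```text
clock: 10.9
eef_pos: [0.4279, -0.0384, 0.0957]
orientation: [-0.698, 0.113, -0.116, 0.698]
contact_force: [1.2, 0.6, -0.3]
grip_width: 0.07
```

```bash
python3 - <<'E'
from wr import *
o,s,C=wrist();rect(C,(.428,-.036),.06,.03,.06);tips(o,C)
E
python3 plan.py "0.429 -0.036 -0.016 71 3 7"
```

```text
n 4217 ctr 427 -37 size 40 51 ang 71.6 ztop [0.043 0.044]
tip -1 [[-5, -34, -35], [1, -34, -35], [4, -35, -35], [-5, -35, -35], [2, -35, -35], [9, -35, -35]]
tip 1 [[1, -34, 35], [2, -35, 35], [1, -35, 35], [10, -35, 35], [8, -35, 35], [-5, -35, 35]]
now [ 0.4239 -0.0372  0.0899] F [-1.6  0.9 -3.8] w 0.0701 t 10.9
{"dp": [[0.17, 3.53, 0.09], [0.17, 3.53, 0.09], [0.16, 3.53, 0.09]], "rotation": [[-0.0, 0.1, -0.1], [-0.0, 0.1, -0.1], [-0.0, 0.1, -0.1]], "jaw": [7.0, 7.0, 7.0]}
```

Request:
drive_tool(dp=[[0, 3.6, 0], [0, 3.6, 0], [0, 3.4, 0], [0, 0, 0], [0, 0, 0], [0, 0, 0], [0, 0, 0]], rotation=[[0, 0, 0], [0, 0, 0], [0, 0, 0], [0, 0, 0], [0, 0, 0], [0, 0, 0], [0, 0, 0]], jaw=[7, 7, 7, 7, 2, 2, 2])

```text
clock: 11.82
eef_pos: [0.4283, -0.0385, -0.0091]
orientation: [-0.698, 0.113, -0.116, 0.698]
contact_force: [0.2, 0.6, 4.3]
grip_width: 0.0392
```

Request:
drive_tool(dp=[[0, 0, 0], [0, 0, 0], [0, -5, 0], [0, -5, 0], [0, -4.5, 0], [0, 0, 0]], rotation=[[0, 0, 0], [0, 0, 0], [0, 0, 0], [0, 0, 0], [0, 0, 0], [0, 0, 0]], jaw=[2, 2, 2, 2, 2, 2])

```text
clock: 12.58
eef_pos: [0.4289, -0.039, 0.1383]
orientation: [0.698, -0.111, 0.118, -0.698]
contact_force: [0.5, -1.0, -3.0]
grip_width: 0.0391
```

```bash
python3 plan.py "0.622 0.291 0.13 90 8 2"
```

```text
now [ 0.4289 -0.039   0.1383] F [ 0.5 -1.  -3. ] w 0.0391 t 12.6
{"dp": [[0.97, 0.12, 4.68], [1.16, 0.12, 4.64], [1.35, 0.11, 4.59], [1.53, 0.11, 4.53], [1.71, 0.11, 4.46], [1.89, 0.11, 4.39], [2.07, 0.11, 4.31], [2.24, 0.11, 4.22]], "rotation": [[0.0, -2.3, 0.1], [0.0, -2.3, 0.1], [0.0, -2.3, 0.1], [0.0, -2.3, 0.1], [0.0, -2.3, 0.1], [0.0, -2.3, 0.1], [0.0, -2.3, 0.1], [0.0, -2.3, 0.1]], "jaw": [2.0, 2.0, 2.0, 2.0, 2.0, 2.0, 2.0, 2.0]}
```

Request:
drive_tool(dp=[[1.0, 0.1, 4.7], [1.15, 0.1, 4.65], [1.35, 0.1, 4.6], [1.5, 0.1, 4.5], [1.7, 0.1, 4.45], [1.9, 0.1, 4.4], [2.05, 0.1, 4.3], [2.25, 0.1, 4.2]], rotation=[[0, -2.3, 0], [0, -2.3, 0], [0, -2.3, 0], [0, -2.3, 0], [0, -2.3, 0], [0, -2.3, 0], [0, -2.3, 0], [0, -2.3, 0]], jaw=[2, 2, 2, 2, 2, 2, 2, 2])

```text
clock: 13.58
eef_pos: [0.619, 0.2922, 0.1228]
orientation: [0.708, -0.002, -0.001, -0.706]
contact_force: [1.5, -0.5, -2.1]
grip_width: 0.0389
```

Request:
drive_tool(dp=[[0, 0, 0], [0, 2.5, 0], [0, 2.5, 0], [0, 1.5, 0], [0, 1.2, 0], [0, 1, 0], [0, 0, 0], [0, 0, 0]], rotation=[[0, 0, 0], [0, 0, 0], [0, 0, 0], [0, 0, 0], [0, 0, 0], [0, 0, 0], [0, 0, 0], [0, 0, 0]], jaw=[2, 2, 2, 2, 2, 2, 2, 2])

```text
clock: 14.58
eef_pos: [0.6206, 0.2916, 0.0412]
orientation: [-0.707, 0.0, -0.002, 0.707]
contact_force: [-2.8, -0.9, 6.6]
grip_width: 0.0388
```

Request:
drive_tool(dp=[[0, 0, 0], [0, 0, 0], [0, 0, 0], [0, -4, 0], [0, -4, 0], [0, -4, 0], [0, 0, 0]], rotation=[[0, 0, 0], [0, 0, 0], [0, 0, 0], [0, 0, 0], [0, 0, 0], [0, 0, 0], [0, 0, 0]], jaw=[6, 6, 6, 6, 6, 6, 6])

```text
clock: 15.45
eef_pos: [0.6219, 0.2924, 0.1644]
orientation: [-0.706, -0.002, -0.004, 0.708]
contact_force: [-0.2, 0.0, 0.4]
grip_width: 0.06
```

```bash
python3 plan.py "0.524 -0.178 0.14 -9 14 6"
python3 - <<'E'
from wr import *
t=r.snapshot('top');C=cloud(t);rect(C,(.548,.29),.04,.072,.088);rect(C,(.62,.29),.05,.085,.11)
E
```

```text
now [0.6219 0.2924 0.1644] F [-0.2  0.   0.4] w 0.06 t 15.4
{"dp": [[-0.69, 0.16, -3.36], [-0.27, 0.16, -3.42], [0.15, 0.16, -3.43], [0.57, 0.16, -3.38], [0.98, 0.17, -3.29], [1.38, 0.17, -3.14], [1.76, 0.17, -2.95], [2.1, 0.17, -2.71]], "rotation": [[-0.0, 7.1, 0.0], [-0.0, 7.1, 0.0], [-0.0, 7.1, 0.0], [-0.0, 7.1, 0.0], [-0.0, 7.1, 0.0], [-0.0, 7.1, 0.0], [-0.0, 7.1, 0.0], [-0.0, 7.1, 0.0]], "jaw": [6.0, 6.0, 6.0, 6.0, 6.0, 6.0, 6.0, 6.0]}
{"dp": [[2.42, 0.17, -2.43], [2.7, 0.17, -2.12], [2.94, 0.17, -1.77], [3.14, 0.17, -1.39], [3.28, 0.17, -1.0], [3.38, 0.17, -0.59]], "rotation": [[-0.0, 7.1, 0.0], [-0.0, 7.1, 0.0], [-0.0, 7.1, 0.0], [-0.0, 7.1, 0.0], [-0.0, 7.1, 0.0], [-0.0, 7.1, 0.0]], "jaw": [6.0, 6.0, 6.0, 6.0, 6.0, 6.0]}
n 72 ctr 547 283 size 23 45 ang 89.6 ztop [0.08  0.084]
n 192 ctr 619 290 size 39 51 ang 89.3 ztop [0.095 0.098]
```

Request:
drive_tool(dp=[[-0.7, 0.2, -3.35], [-0.25, 0.2, -3.4], [0.15, 0.2, -3.45], [0.55, 0.2, -3.4], [1.0, 0.2, -3.3], [1.4, 0.2, -3.15], [1.75, 0.2, -2.95], [2.1, 0.2, -2.7]], rotation=[[0, 7.1, 0], [0, 7.1, 0], [0, 7.1, 0], [0, 7.1, 0], [0, 7.1, 0], [0, 7.1, 0], [0, 7.1, 0], [0, 7.1, 0]], jaw=[6, 6, 6, 6, 6, 6, 6, 6])

```text
clock: 16.5
eef_pos: [0.5613, 0.0216, 0.1402]
orientation: [0.621, -0.34, 0.337, -0.62]
contact_force: [0.1, 0.2, -0.6]
grip_width: 0.0596
```

Request:
drive_tool(dp=[[2.4, 0.2, -2.45], [2.7, 0.2, -2.1], [2.95, 0.2, -1.75], [3.15, 0.2, -1.4], [3.3, 0.2, -1.0], [3.4, 0.2, -0.6], [0, 0, 0], [0, 0, 0]], rotation=[[0, 7.1, 0], [0, 7.1, 0], [0, 7.1, 0], [0, 7.1, 0], [0, 7.1, 0], [0, 7.1, 0], [0, 0, 0], [0, 0, 0]], jaw=[6, 6, 6, 6, 6, 6, 6, 6])

```text
clock: 17.5
eef_pos: [0.5184, -0.1783, 0.1292]
orientation: [-0.457, 0.541, -0.539, 0.456]
contact_force: [0.5, -0.6, 0.5]
grip_width: 0.06
```

```bash
python3 - <<'E'
from wr import *
o,s,C=wrist('w3');print(np.round(o['eef_pos'],4),np.round(o['orientation'],3))
tips(o,C)
for n in['catch_pad','lid_front','lid_hinge','case']: 
    for d in r.tip_of(s,n)[:1]: print(n,np.round(d['point'],4),d['confidence'])
m=(C[...,2]>.06)&(C[...,2]<.072)&(np.hypot(C[...,0]-.488,C[...,1]+.172)<.05)
P=C[m];print(len(P),P.mean(0).round(4),(P.min(0)+P.max(0))/2, P.max(0)-P.min(0))
rect(C,(.572,-.185),.13,.051,.057)
t=r.snapshot('top');D=cloud(t);rect(D,(.620,.29),.05,.085,.11);rect(D,(.548,.29),.04,.072,.1)
E
python3 plan.py
```

```text
[ 0.5184 -0.1783  0.1292] [-0.457  0.541 -0.539  0.456]
tip -1 [[5, -32, -29], [-4, -33, -29], [5, -33, -29], [-3, -33, -29], [-2, -33, -29], [3, -33, -29]]
tip 1 [[5, -32, 31], [-1, -32, 31], [-4, -32, 31], [-7, -32, 31], [4, -33, 31], [9, -33, 31]]
catch_pad [ 0.4883 -0.1778  0.066 ] 0.57
lid_front [ 0.5182 -0.1804  0.0525] 0.73
lid_hinge [ 0.6237 -0.1955  0.0439] 0.81
case [ 0.5707 -0.1899 -0.001 ] 0.84
1458 [ 0.4911 -0.1732  0.0645] [ 0.4931645  -0.17340075  0.06354472] [0.0358094  0.03373662 0.0069519 ]
n 30172 ctr 553 -184 size 176 151 ang 81.0 ztop [0.054 0.055]
n 258 ctr 619 292 size 42 51 ang 88.8 ztop [0.095 0.098]
n 207 ctr 547 290 size 37 45 ang 89.3 ztop [0.081 0.084]
now [ 0.5193 -0.1782  0.1308] F [ 0.4 -0.2 -0. ] w 0.0603 t 17.8
```

View pics/w3.png

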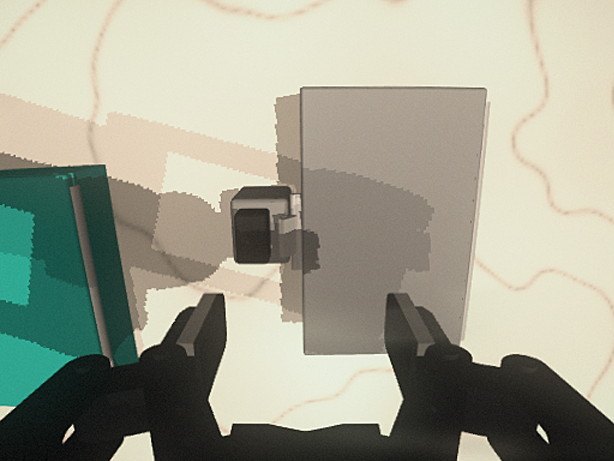

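The catch button is at (252,235), left of the lid, and the jaws line up across it. I shift 6 mm toward the hinge and go down to just above the pad.

Request:
drive_tool(dp=[[0, 2.5, 0.3], [0, 2.5, 0.3], [0, 2, 0], [0, 1.2, 0], [0, 0.6, 0], [0, 0, 0], [0, 0, 0]], rotation=[[0, 0, 0], [0, 0, 0], [0, 0, 0], [0, 0, 0], [0, 0, 0], [0, 0, 0], [0, 0, 0]], jaw=[6, 6, 6, 6, 6, 6, 6])

```text
clock: 18.68
eef_pos: [0.5257, -0.1802, 0.0438]
orientation: [0.456, -0.539, 0.541, -0.457]
contact_force: [-0.5, -0.0, 0.5]
grip_width: 0.06
```

Request:
drive_tool(dp=[[0, 0.4, 0], [0, 0.3, 0], [0, 0, 0]], rotation=[[0, 0, 0], [0, 0, 0], [0, 0, 0]], jaw=[6, 6, 6])

```text
clock: 19.05
eef_pos: [0.5247, -0.1798, 0.0354]
orientation: [-0.457, 0.54, -0.54, 0.456]
contact_force: [-0.7, 0.5, 0.3]
grip_width: 0.06
```

Request:
drive_tool(dp=[[0, 0.3, 0], [0, 0, 0]], rotation=[[0, 0, 0], [0, 0, 0]], jaw=[6, 6])

```text
clock: 19.3
eef_pos: [0.5251, -0.18, 0.0327]
orientation: [0.456, -0.54, 0.54, -0.456]
contact_force: [-1.0, -0.4, 0.6]
grip_width: 0.0601
```

Request:
drive_tool(dp=[[0, 0.3, 0], [0, 0, 0]], rotation=[[0, 0, 0], [0, 0, 0]], jaw=[6, 6])

```text
clock: 19.55
eef_pos: [0.5252, -0.1801, 0.0299]
orientation: [0.456, -0.54, 0.54, -0.457]
contact_force: [-0.0, 0.6, 1.1]
grip_width: 0.0599
```

Request:
drive_tool(dp=[[0, 0.3, 0], [0, 0, 0]], rotation=[[0, 0, 0], [0, 0, 0]], jaw=[6, 6])

```text
clock: 19.8
eef_pos: [0.5252, -0.1801, 0.0272]
orientation: [0.456, -0.54, 0.54, -0.457]
contact_force: [-1.0, -0.2, 3.5]
grip_width: 0.06
```

Request:
drive_tool(dp=[[0, 0.3, 0], [0, 0, 0]], rotation=[[0, 0, 0], [0, 0, 0]], jaw=[6, 6])

```text
clock: 20.05
eef_pos: [0.5253, -0.1801, 0.0248]
orientation: [0.456, -0.54, 0.54, -0.457]
contact_force: [-1.3, 0.5, 6.2]
grip_width: 0.06
```

Request:
drive_tool(dp=[[0, 0.2, 0], [0, 0, 0], [0, 0, 0]], rotation=[[0, 0, 0], [0, 0, 0], [0, 0, 0]], jaw=[6, 6, 6])

```text
clock: 20.42
eef_pos: [0.5254, -0.1801, 0.0245]
orientation: [0.456, -0.54, 0.54, -0.457]
contact_force: [-4.3, 1.9, 13.2]
grip_width: 0.0607
```

Run:
```python
from wr import *
o,s,C=wrist('w4',.9);print(np.round(o['eef_pos'],4),o['contact_force'])
c=np.array([.5733,-.1872]);a=np.radians(-9);ex=np.array([np.cos(a),np.sin(a)]);ey=np.array([-ex[1],ex[0]])
Q=(C[...,:2]-c);x=Q@ex;y=Q@ey
for x0 in range(-55,60,10):
    m=(abs(x*1000-x0)<4)&(abs(abs(y)-.06)<.025)&(C[...,2]>.03)&(C[...,2]<.12)
    print(x0,m.sum(),C[...,2][m].mean().round(4) if m.any() else '')
```

```text
[ 0.5254 -0.1801  0.0245] [-4.27221301  1.93324621 13.2220571 ]
-55 2142 0.0593
-45 3095 0.059
-35 2976 0.0583
-25 2918 0.0577
-15 2993 0.057
-5 2397 0.0564
5 2314 0.0557
15 2244 0.0551
25 2488 0.0545
35 2251 0.0538
45 2030 0.0532
55 548 0.0512
```

View pics/w4.png

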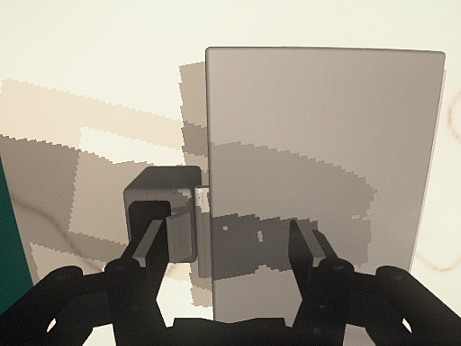

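The lid is freed and rests under the right finger. Its slope in the point cloud is 0.064 rad, and the button is at its stop at (150,215). Giving way along the arc now.

Request:
drive_tool(dp=[[0, -0.6, 0.1], [0, -0.6, 0.15], [0, -0.7, 0.3], [0, -0.65, 0.3], [0, 0, 0], [0, 0, 0]], rotation=[[0, 0, 0], [0, 0, 0], [0, 0, 0], [0, 0, 0], [0, 0, 0], [0, 0, 0]], jaw=[6, 6, 6, 6, 6, 6])

```text
clock: 21.22
eef_pos: [0.5337, -0.1815, 0.0472]
orientation: [0.456, -0.54, 0.54, -0.457]
contact_force: [0.3, -0.2, 2.6]
grip_width: 0.0598
```

```bash
cat > lid.py <<'E'
from wr import *
def lid(C):
    c=np.array([.5733,-.1872]);a=np.radians(-9);ex=np.array([np.cos(a),np.sin(a)]);ey=np.array([-ex[1],ex[0]])
    Q=(C[...,:2]-c);x=Q@ex;y=Q@ey
    m=(x>-.06)&(x<.08)&(abs(abs(y)-.06)<.022)&(C[...,2]>.05)&(C[...,2]<.18)
    if m.sum()>50:
        p=np.c_[x[m],C[...,2][m]];vx,vy,_,_=cv2.fitLine(p.astype(np.float32),cv2.DIST_HUBER,0,.01,.01).ravel()
        print('lid ang',round(np.arctan2(abs(vy),-vx*np.sign(vy)),3),'ctr',p.mean(0).round(3),'xrange',p.min(0).round(3),p.max(0).round(3),m.sum())
    else: print('lid pts',m.sum())
if __name__=='__main__':
    o,s,C=wrist();print(np.round(o['eef_pos'],4),np.round(o['contact_force'],1));lid(C)
    t=r.snapshot('top');lid(cloud(t));t=r.snapshot('side');lid(cloud(t))
E
python3 lid.py
```

```text
[ 0.5337 -0.1815  0.0472] [ 0.3 -0.2  2.6]
lid ang 0.407 ctr [-0.005  0.078] xrange [-0.048  0.05 ] [0.056 0.097] 24939
lid ang 0.406 ctr [-0.003  0.079] xrange [-0.047  0.051] [0.055 0.102] 517
lid ang 0.401 ctr [0.003 0.075] xrange [-0.047  0.05 ] [0.057 0.099] 344
```

The lid is following at 0.41 rad, with 2.6 N contact. Continuing.

Request:
drive_tool(dp=[[0, -0.6, 0.4], [0, -0.6, 0.45], [0, -0.5, 0.5], [0, -0.5, 0.55], [0, -0.4, 0.6], [0, -0.4, 0.6], [0, 0, 0]], rotation=[[0, 0, 0], [0, 0, 0], [0, 0, 0], [0, 0, 0], [0, 0, 0], [0, 0, 0], [0, 0, 0]], jaw=[6, 6, 6, 6, 6, 6, 6])

```text
clock: 22.25
eef_pos: [0.5647, -0.1867, 0.0776]
orientation: [0.456, -0.54, 0.54, -0.457]
contact_force: [1.5, -0.4, 0.9]
grip_width: 0.0601
```

```bash
python3 lid.py
```

```text
[ 0.5647 -0.1867  0.0776] [ 1.5 -0.4  0.9]
lid ang 1.026 ctr [0.017 0.117] xrange [-0.003  0.05 ] [0.059 0.144] 12613
lid ang 1.006 ctr [0.02  0.115] xrange [-0.005  0.051] [0.057 0.148] 221
lid ang 0.989 ctr [0.019 0.112] xrange [-0.056  0.051] [0.06  0.146] 76
```

Request:
drive_tool(dp=[[0, -0.3, 0.65], [0, -0.2, 0.7], [0, -0.15, 0.7], [0, -0.1, 0.7], [0, 0, 0.7], [0, 0, 0.7], [0, 0.05, 0.7], [0, 0, 0.6]], rotation=[[0, 0, 0], [0, 0, 0], [0, 0, 0], [0, 0, 0], [0, 0, 0], [0, 0, 0], [0, 0, 0], [0, 0, 0]], jaw=[6, 6, 6, 6, 6, 6, 6, 6])

```text
clock: 23.4
eef_pos: [0.6177, -0.1958, 0.0841]
orientation: [-0.457, 0.54, -0.54, 0.456]
contact_force: [-0.6, 0.0, 0.2]
grip_width: 0.06
```

```bash
python3 lid.py
```

```text
[ 0.6177 -0.1958  0.0841] [-0.6  0.   0.2]
lid ang 1.669 ctr [0.061 0.131] xrange [0.053 0.05 ] [0.069 0.156] 8928
lid ang 1.652 ctr [0.057 0.111] xrange [0.05 0.05] [0.068 0.16 ] 365
lid ang 1.664 ctr [0.059 0.103] xrange [0.011 0.05 ] [0.071 0.158] 293
```

The lid is fully open at 1.65 rad, slowly and checked. Backing out upward to look at the weights.

Request:
drive_tool(dp=[[0, -3, 0], [0, -3, 0], [0, -3, 0], [0, -1, -3], [0, 0, -4], [0, 0, 0], [0, 0, 0]], rotation=[[0, 0, 0], [0, 0, 0], [0, 0, 0], [0, 0, 0], [0, 0, 0], [0, 0, 0], [0, 0, 0]], jaw=[4, 4, 4, 4, 4, 4, 4])

```text
clock: 24.42
eef_pos: [0.549, -0.1841, 0.1847]
orientation: [0.456, -0.54, 0.54, -0.457]
contact_force: [0.0, -0.9, -0.7]
grip_width: 0.0398
```

Run:
```python
from lid import *
o,s,C=wrist('w5',1);print(np.round(o['eef_pos'],4));lid(C);tips(o,C)
for d in r.tip_of(s,'weight1'): print('w',np.round(d['point'],4),round(d['confidence'],2))
m=(C[...,2]>.033)&(C[...,2]<.042)
c=np.array([.5733,-.1872]);a=np.radians(-9);ex=np.array([np.cos(a),np.sin(a)]);ey=np.array([-ex[1],ex[0]])
Q=C[...,:2]-c;m&=(abs(Q@ex)<.046)&(abs(Q@ey)<.08)
n,L,st,ce=cv2.connectedComponentsWithStats(m.astype(np.uint8))
for i in range(1,n):
    if st[i,4]>30:
        P=C[L==i];q=(P.min(0)+P.max(0))/2;print(st[i,4],P.mean(0).round(4),'mid',q.round(4),'case',((q[:2]-c)@ex).round(4),((q[:2]-c)@ey).round(4),(P.max(0)-P.min(0)).round(3))
```

```text
[ 0.549  -0.1841  0.1847]
lid ang 1.66 ctr [0.059 0.118] xrange [0.052 0.05 ] [0.069 0.156] 7061
tip -1 [[2, -29, -19], [3, -29, -19], [3, -29, -19], [4, -29, -19], [-5, -29, -19], [10, -30, -19]]
tip 1 [[2, -29, 21], [3, -29, 21], [-5, -29, 21], [-6, -29, 21], [4, -29, 21], [-5, -30, 21]]
w [ 0.5705 -0.1575  0.0082] 0.98
w [ 0.5619 -0.218   0.0054] 0.89
w [ 0.567  -0.1248  0.0076] 0.85
w [ 0.5672 -0.1866 -0.001 ] 0.68
w [ 0.5625 -0.1904  0.0025] 0.67
300 [ 0.5726 -0.1229  0.038 ] mid [ 0.5727 -0.123   0.0367] case -0.0107 0.0633 [0.018 0.017 0.006]
294 [ 0.5692 -0.1543  0.0382] mid [ 0.5693 -0.1544  0.0368] case -0.0091 0.0317 [0.017 0.018 0.007]
276 [ 0.565  -0.1859  0.0381] mid [ 0.565  -0.1862  0.0367] case -0.0083 -0.0003 [0.017 0.017 0.007]
260 [ 0.5574 -0.217   0.038 ] mid [ 0.5576 -0.2176  0.0365] case -0.0108 -0.0325 [0.017 0.018 0.007]
244 [ 0.5537 -0.2487  0.0379] mid [ 0.5537 -0.2495  0.0369] case -0.0096 -0.0646 [0.017 0.018 0.007]
```

View pics/w5.png

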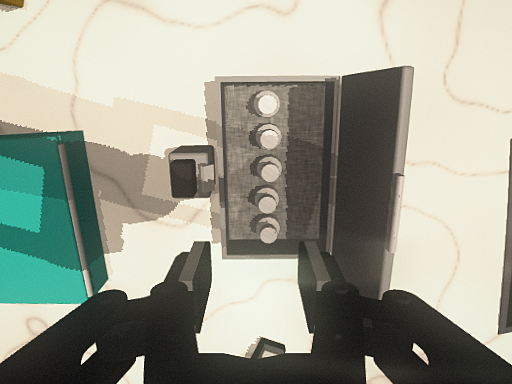

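The wrist view shows five weights in a row at columns 266–269, rows 103–231, and the lid upright on the right. The measured spacing of 32 mm and the x of -9 mm match the text. Going for the first weight at (0.573,-0.123).

```bash
python3 plan.py "0.5727 -0.123 0.12 -9 4 4" "0.5727 -0.123 -0.003 -9 4 4"
```

```text
now [ 0.5495 -0.1842  0.1844] F [ 0.4 -0.2  0.1] w 0.04 t 24.5
{"dp": [[-1.61, 1.61, 0.32], [-1.6, 1.61, 0.32], [-1.6, 1.61, 0.32], [-1.6, 1.61, 0.33], [0.0, 3.07, 0.0], [0.0, 3.08, 0.0], [0.0, 3.08, 0.0], [0.0, 3.08, 0.0]], "rotation": [[-0.0, -0.1, 0.0], [-0.0, -0.1, 0.0], [-0.0, -0.1, 0.0], [-0.0, -0.1, 0.0], [0.0, -0.0, -0.0], [0.0, -0.0, -0.0], [0.0, -0.0, -0.0], [0.0, -0.0, -0.0]], "jaw": [4.0, 4.0, 4.0, 4.0, 4.0, 4.0, 4.0, 4.0]}
```

Request:
drive_tool(dp=[[-1.6, 1.6, 0.3], [-1.6, 1.6, 0.3], [-1.6, 1.6, 0.3], [-1.6, 1.6, 0.3], [0, 0, 0], [0, 3, 0], [0, 3, 0], [0, 0, 0]], rotation=[[0, 0, 0], [0, 0, 0], [0, 0, 0], [0, 0, 0], [0, 0, 0], [0, 0, 0], [0, 0, 0], [0, 0, 0]], jaw=[4, 4, 4, 4, 4, 4, 4, 4])

```text
clock: 25.52
eef_pos: [0.5693, -0.1226, 0.0579]
orientation: [-0.457, 0.542, -0.539, 0.455]
contact_force: [-0.2, -0.2, -0.2]
grip_width: 0.0398
```

Request:
drive_tool(dp=[[0, 3, 0], [0, 2, 0], [0, 1.3, 0], [0, 0, 0], [0, 0, 0], [0, 0, 0], [0, 0, 0], [0, 0, 0]], rotation=[[0, 0, 0], [0, 0, 0], [0, 0, 0], [0, 0, 0], [0, 0, 0], [0, 0, 0], [0, 0, 0], [0, 0, 0]], jaw=[4, 4, 4, 4, 1, 1, 1, 1])

```text
clock: 26.52
eef_pos: [0.5723, -0.1232, -0.001]
orientation: [0.456, -0.539, 0.541, -0.457]
contact_force: [-0.5, 0.0, 4.8]
grip_width: 0.0146
```

Request:
drive_tool(dp=[[0, -3, 0], [0, -5, 0], [0, -5, 0], [0, -2, 0], [0, 0, 0], [0, 0, 0]], rotation=[[0, 0, 0], [0, 0, 0], [0, 0, 0], [0, 0, 0], [0, 0, 0], [0, 0, 0]], jaw=[1, 1, 1, 1, 1, 1])

```text
clock: 27.28
eef_pos: [0.5702, -0.1226, 0.1452]
orientation: [-0.457, 0.541, -0.539, 0.456]
contact_force: [-0.4, 0.4, -2.2]
grip_width: 0.0146
```

```bash
cat > held.py <<'E'
from wr import *
o,s,C=wrist();save(s,sys.argv[1],(130,130,400,330),2)
print(np.round(o['eef_pos'],4),o['grip_width'])
T=(C-o['eef_pos'])@R.from_quat(o['orientation']).as_matrix()*1000
m=(abs(T[...,0])<20)&(abs(T[...,2])<20)&(T[...,1]>-60)&(T[...,1]<30)
P=T[m];
for y in range(-40,15,3):
    q=P[abs(P[:,1]-y)<1.5]
    if len(q)>3: print(y,len(q),q.min(0).round().astype(int)[[0,2]],q.max(0).round().astype(int)[[0,2]])
E
python3 held.py w6; python3 plan.py "0.589 0.05 0.13 -9 5 1"
```

```text
[ 0.5702 -0.1226  0.1452] 0.014632914220827898
-40 1188 [-11 -20] [ 8 20]
-37 347 [-11 -19] [11 20]
-34 222 [-11 -18] [11 20]
-31 129 [-11 -13] [-4 15]
-28 5 [-9 -6] [-8  9]
-25 17 [-9 -4] [-4  7]
-22 504 [-13  -9] [-1 11]
-19 197 [-13 -11] [-6 12]
-16 98 [-13 -11] [-4 12]
-13 109 [-13 -12] [-3 12]
-10 95 [-13 -12] [-4 12]
-7 60 [-13 -12] [-4 12]
now [ 0.57   -0.1225  0.1447] F [ 0.9  0.6 -0.9] w 0.0148 t 27.3
{"dp": [[-3.46, 0.3, -0.2], [-3.46, 0.3, -0.19], [-3.47, 0.3, -0.18], [-3.47, 0.3, -0.18], [-3.47, 0.3, -0.17]], "rotation": [[0.0, -0.1, -0.0], [0.0, -0.1, -0.0], [0.0, -0.1, -0.0], [0.0, -0.1, -0.0], [0.0, -0.1, -0.0]], "jaw": [1.0, 1.0, 1.0, 1.0, 1.0]}
```

View pics/w6.png

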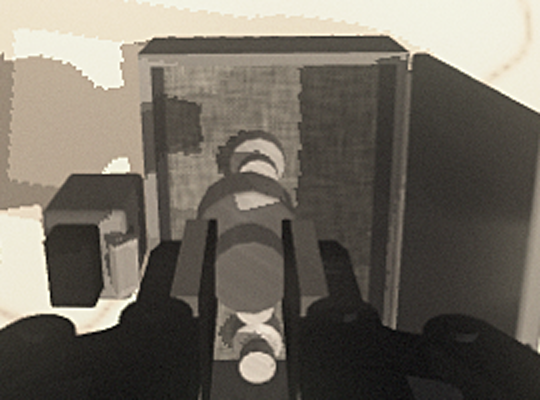

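The weight is held upright by its knob, with the disc bottom at eef z + 6 mm. Placing it at dish (0.590, 0.050).

Request:
drive_tool(dp=[[-3.45, 0.3, -0.2], [-3.45, 0.3, -0.2], [-3.45, 0.3, -0.2], [-3.45, 0.3, -0.2], [-3.45, 0.3, -0.2], [0, 0, 0], [0, 2, 0], [0, 2, 0]], rotation=[[0, 0, 0], [0, 0, 0], [0, 0, 0], [0, 0, 0], [0, 0, 0], [0, 0, 0], [0, 0, 0], [0, 0, 0]], jaw=[1, 1, 1, 1, 1, 1, 1, 1])

```text
clock: 28.32
eef_pos: [0.5895, 0.048, 0.0907]
orientation: [-0.457, 0.54, -0.54, 0.456]
contact_force: [0.4, 0.1, -1.1]
grip_width: 0.0145
```

Request:
drive_tool(dp=[[0, 1, 0], [0, 0.7, 0], [0, 0, 0], [0, 0, 0]], rotation=[[0, 0, 0], [0, 0, 0], [0, 0, 0], [0, 0, 0]], jaw=[1, 1, 1, 1])

```text
clock: 28.82
eef_pos: [0.5907, 0.0488, 0.0762]
orientation: [0.456, -0.54, 0.54, -0.457]
contact_force: [-0.3, -0.0, -0.4]
grip_width: 0.015
```

Request:
drive_tool(dp=[[0, 0.5, 0], [0, 0.3, 0], [0, 0, 0], [0, 0, 0]], rotation=[[0, 0, 0], [0, 0, 0], [0, 0, 0], [0, 0, 0]], jaw=[1, 1, 1, 1])

```text
clock: 29.32
eef_pos: [0.5901, 0.0489, 0.0673]
orientation: [0.456, -0.54, 0.54, -0.457]
contact_force: [0.5, 0.1, -0.1]
grip_width: 0.0149
```

Close above or touching the dish. Lowering 1 mm, releasing, and going back for the second weight.

Request:
drive_tool(dp=[[0, 0.15, 0], [0, 0, 0], [0, 0, 0], [0, 0, 0], [0, -3, 0], [0, -4, 0], [0, 0, 0]], rotation=[[0, 0, 0], [0, 0, 0], [0, 0, 0], [0, 0, 0], [0, 0, 0], [0, 0, 0], [0, 0, 0]], jaw=[1, 4, 4, 4, 4, 4, 4])

```text
clock: 30.2
eef_pos: [0.5929, 0.0489, 0.1408]
orientation: [0.454, -0.538, 0.542, -0.459]
contact_force: [0.5, -0.3, 0.3]
grip_width: 0.0399
```

```bash
cat > ws.py <<'E'
from lid import *
t=r.snapshot('side')
for cam in('top','side'):
    s=t if cam=='side' else r.snapshot('top');C=cloud(s)
    print(cam,[(np.round(d['point'],3).tolist(),round(d['confidence'],2)) for d in r.tip_of(s,'weight1')])
    for n,c in(('tray',(.585,.25)),('dish',(.635,.095))):
        m=(np.hypot(C[...,0]-c[0],C[...,1]-c[1])<.012);print(n,np.median(C[...,2][m]).round(4))
E
python3 ws.py; python3 plan.py "0.5693 -0.1544 0.11 -9 5 4"
```

```text
top [([0.556, -0.216, 0.008], 0.61), ([0.565, -0.154, 0.004], 0.6), ([0.564, -0.187, 0.005], 0.53), ([0.549, -0.244, 0.008], 0.51), ([0.589, 0.052, 0.073], 0.42)]
tray 0.0506
dish 0.5056
side [([0.56, -0.219, 0.009], 0.55), ([0.563, -0.188, 0.007], 0.51), ([0.572, -0.154, 0.006], 0.51), ([0.556, -0.248, 0.002], 0.47), ([0.59, 0.052, 0.076], 0.45)]
tray 0.052
dish 0.0721
now [0.5892 0.0489 0.1342] F [ 0.2  0.4 -0.1] w 0.0399 t 30.4
{"dp": [[4.08, 0.48, 0.29], [4.08, 0.48, 0.28], [4.08, 0.48, 0.27], [4.08, 0.48, 0.26], [4.08, 0.48, 0.25]], "rotation": [[0.0, -0.1, 0.0], [0.0, -0.1, 0.0], [0.0, -0.1, 0.0], [0.0, -0.1, 0.0], [0.0, -0.1, 0.0]], "jaw": [4.0, 4.0, 4.0, 4.0, 4.0]}
```

Request:
drive_tool(dp=[[4.1, 0.5, 0.3], [4.1, 0.5, 0.3], [4.1, 0.5, 0.25], [4.1, 0.5, 0.25], [4.0, 0.5, 0.25], [0, 0, 0], [0, 3, 0], [0, 0, 0]], rotation=[[0, 0, 0], [0, 0, 0], [0, 0, 0], [0, 0, 0], [0, 0, 0], [0, 0, 0], [0, 0, 0], [0, 0, 0]], jaw=[4, 4, 4, 4, 4, 4, 4, 4])

```text
clock: 31.4
eef_pos: [0.5668, -0.1528, 0.0769]
orientation: [-0.458, 0.543, -0.537, 0.455]
contact_force: [-1.1, -0.4, -0.3]
grip_width: 0.0402
```

Request:
drive_tool(dp=[[0, 0, 0]], rotation=[[0, 0, 0]], jaw=[4])

```text
clock: 31.52
eef_pos: [0.5695, -0.1537, 0.0809]
orientation: [-0.457, 0.54, -0.54, 0.457]
contact_force: [-0.2, -0.5, 0.6]
grip_width: 0.0398
```

Request:
drive_tool(dp=[[0, 3, 0], [0, 3, 0], [0, 2.1, 0], [0, 0, 0], [0, 0, 0], [0, 0, 0], [0, 0, 0], [0, 0, 0]], rotation=[[0, 0, 0], [0, 0, 0], [0, 0, 0], [0, 0, 0], [0, 0, 0], [0, 0, 0], [0, 0, 0], [0, 0, 0]], jaw=[4, 4, 4, 4, 1, 1, 1, 1])

```text
clock: 32.52
eef_pos: [0.5709, -0.1549, 0.0018]
orientation: [0.456, -0.539, 0.541, -0.457]
contact_force: [0.3, 0.2, 6.0]
grip_width: 0.015
```

Request:
drive_tool(dp=[[0, -3, 0], [0, -5, 0], [0, -5, 0], [0, -1.5, 0], [0, 0, 0], [0, 0, 0]], rotation=[[0, 0, 0], [0, 0, 0], [0, 0, 0], [0, 0, 0], [0, 0, 0], [0, 0, 0]], jaw=[1, 1, 1, 1, 1, 1])

```text
clock: 33.28
eef_pos: [0.568, -0.154, 0.1417]
orientation: [-0.457, 0.542, -0.538, 0.456]
contact_force: [0.5, 0.9, -0.9]
grip_width: 0.0148
```

```bash
python3 held.py x6|tail -5; python3 plan.py "0.590 0.080 0.12 -9 6 1"
```

```text
-16 154 [-13 -12] [-4 12]
-13 99 [-13 -13] [-3 11]
-10 88 [-13 -13] [-3 11]
-7 96 [-13 -14] [-2 10]
-4 44 [-13 -13] [-4 10]
now [ 0.5679 -0.154   0.1415] F [-0.4 -0.2 -0.3] w 0.0147 t 33.3
{"dp": [[-3.91, 0.37, -0.28], [-3.91, 0.36, -0.28], [-3.91, 0.36, -0.27], [-3.91, 0.36, -0.27], [-3.91, 0.36, -0.26], [-3.91, 0.36, -0.25]], "rotation": [[0.1, -0.1, -0.0], [0.1, -0.1, -0.0], [0.1, -0.1, -0.0], [0.1, -0.1, -0.0], [0.1, -0.1, -0.0], [0.1, -0.1, -0.0]], "jaw": [1.0, 1.0, 1.0, 1.0, 1.0, 1.0]}
```

Request:
drive_tool(dp=[[-3.9, 0.35, -0.3], [-3.9, 0.35, -0.3], [-3.9, 0.35, -0.3], [-3.9, 0.35, -0.3], [-3.9, 0.35, -0.25], [-3.9, 0.35, -0.25], [0, 0, 0], [0, 2, 0]], rotation=[[0, 0, 0], [0, 0, 0], [0, 0, 0], [0, 0, 0], [0, 0, 0], [0, 0, 0], [0, 0, 0], [0, 0, 0]], jaw=[1, 1, 1, 1, 1, 1, 1, 1])

```text
clock: 34.33
eef_pos: [0.5922, 0.079, 0.1038]
orientation: [0.456, -0.539, 0.54, -0.457]
contact_force: [0.1, 0.3, -0.2]
grip_width: 0.0148
```

Request:
drive_tool(dp=[[0, 1.5, 0], [0, 1.0, 0], [0, 0, 0], [0, 0, 0]], rotation=[[0, 0, 0], [0, 0, 0], [0, 0, 0], [0, 0, 0]], jaw=[1, 1, 1, 1])

```text
clock: 34.83
eef_pos: [0.5921, 0.0788, 0.0794]
orientation: [0.456, -0.54, 0.54, -0.457]
contact_force: [-0.6, -0.2, -0.9]
grip_width: 0.0145
```

Request:
drive_tool(dp=[[0, 0.6, 0], [0, 0.4, 0], [0, 0, 0], [0, 0, 0], [0, 0, 0], [0, 0, 0], [0, 0, 0]], rotation=[[0, 0, 0], [0, 0, 0], [0, 0, 0], [0, 0, 0], [0, 0, 0], [0, 0, 0], [0, 0, 0]], jaw=[1, 1, 1, 1, 4, 4, 4])

```text
clock: 35.7
eef_pos: [0.5918, 0.0791, 0.0691]
orientation: [0.456, -0.54, 0.54, -0.457]
contact_force: [0.5, -0.5, -0.8]
grip_width: 0.04
```

Request:
drive_tool(dp=[[0, -3, 0], [0, -3.5, 0], [0, 0, 0], [0, 0, 0]], rotation=[[0, 0, 0], [0, 0, 0], [0, 0, 0], [0, 0, 0]], jaw=[4, 4, 4, 4])

```text
clock: 36.2
eef_pos: [0.5913, 0.079, 0.1333]
orientation: [-0.457, 0.54, -0.54, 0.456]
contact_force: [-0.0, 0.1, -0.7]
grip_width: 0.0401
```

```bash
python3 ws.py; python3 plan.py "0.565 -0.1862 0.11 -9 6 4"
```

```text
top [([0.55, -0.247, 0.007], 0.62), ([0.557, -0.217, 0.005], 0.59), ([0.564, -0.186, 0.006], 0.52), ([0.587, 0.079, 0.071], 0.44)]
tray 0.0513
dish nan
side [([0.621, 0.287, 0.048], 0.64), ([0.59, 0.049, 0.075], 0.52), ([0.591, 0.083, 0.072], 0.5), ([0.563, -0.187, 0.005], 0.49), ([0.554, -0.246, 0.004], 0.4)]
tray 0.0519
dish 0.0725
now [0.5907 0.079  0.1321] F [-0.3 -0.9 -0.2] w 0.04 t 36.4
{"dp": [[4.43, 0.37, 0.31], [4.43, 0.37, 0.31], [4.43, 0.37, 0.3], [4.43, 0.37, 0.29], [4.43, 0.37, 0.28], [4.43, 0.37, 0.28]], "rotation": [[0.0, -0.1, 0.0], [0.0, -0.1, 0.0], [0.0, -0.1, 0.0], [0.0, -0.1, 0.0], [0.0, -0.1, 0.0], [0.0, -0.1, 0.0]], "jaw": [4.0, 4.0, 4.0, 4.0, 4.0, 4.0]}
  return _methods._mean(a, axis=axis, dtype=dtype,
  ret = ret.dtype.type(ret / rcount)
```

Two are on the dish and the tray is still down. Now the third.

Request:
drive_tool(dp=[[4.45, 0.35, 0.3], [4.45, 0.35, 0.3], [4.45, 0.35, 0.3], [4.4, 0.35, 0.3], [4.4, 0.35, 0.3], [4.4, 0.35, 0.3], [0, 0, 0], [0, 3, 0]], rotation=[[0, 0, 0], [0, 0, 0], [0, 0, 0], [0, 0, 0], [0, 0, 0], [0, 0, 0], [0, 0, 0], [0, 0, 0]], jaw=[4, 4, 4, 4, 4, 4, 4, 4])

```text
clock: 37.4
eef_pos: [0.567, -0.1865, 0.085]
orientation: [0.455, -0.539, 0.542, -0.457]
contact_force: [0.6, -0.7, -0.3]
grip_width: 0.0402
```

Request:
drive_tool(dp=[[0, 0, 0], [0, 0, 0]], rotation=[[0, 0, 0], [0, 0, 0]], jaw=[4, 4])

```text
clock: 37.65
eef_pos: [0.5654, -0.185, 0.0832]
orientation: [-0.457, 0.54, -0.54, 0.457]
contact_force: [0.5, 0.6, 0.5]
grip_width: 0.0403
```

Request:
drive_tool(dp=[[0, 3, 0], [0, 3, 0], [0, 2.3, 0], [0, 0, 0], [0, 0, 0], [0, 0, 0], [0, 0, 0], [0, 0, 0]], rotation=[[0, 0, 0], [0, 0, 0], [0, 0, 0], [0, 0, 0], [0, 0, 0], [0, 0, 0], [0, 0, 0], [0, 0, 0]], jaw=[4, 4, 4, 4, 1, 1, 1, 1])

```text
clock: 38.65
eef_pos: [0.5668, -0.1862, 0.0017]
orientation: [0.456, -0.539, 0.541, -0.457]
contact_force: [1.0, 0.7, 4.1]
grip_width: 0.0147
```

Request:
drive_tool(dp=[[0, -3, 0], [0, -5, 0], [0, -5, 0], [0, -1.5, 0], [0, 0, 0], [0, 0, 0]], rotation=[[0, 0, 0], [0, 0, 0], [0, 0, 0], [0, 0, 0], [0, 0, 0], [0, 0, 0]], jaw=[1, 1, 1, 1, 1, 1])

```text
clock: 39.4
eef_pos: [0.5637, -0.1852, 0.1417]
orientation: [-0.457, 0.542, -0.538, 0.456]
contact_force: [0.2, 0.1, -0.5]
grip_width: 0.0146
```

```bash
python3 held.py x7|tail -5; python3 plan.py "0.590 0.110 0.12 -9 7 1"
```

```text
-16 145 [-13 -12] [-3 12]
-13 100 [-13 -13] [-3 11]
-10 96 [-12 -13] [-3 11]
-7 91 [-12 -13] [-3 11]
-4 42 [-12 -13] [-3 10]
now [ 0.5637 -0.1851  0.1415] F [-0.4  0.4 -0.6] w 0.015 t 39.5
{"dp": [[-4.22, 0.32, -0.33], [-4.22, 0.31, -0.32], [-4.22, 0.31, -0.32], [-4.22, 0.31, -0.31], [-4.22, 0.31, -0.31], [-4.22, 0.31, -0.3], [-4.22, 0.31, -0.29]], "rotation": [[0.0, -0.1, -0.0], [0.0, -0.1, -0.0], [0.0, -0.1, -0.0], [0.0, -0.1, -0.0], [0.0, -0.1, -0.0], [0.0, -0.1, -0.0], [0.0, -0.1, -0.0]], "jaw": [1.0, 1.0, 1.0, 1.0, 1.0, 1.0, 1.0]}
```

Request:
drive_tool(dp=[[-4.2, 0.3, -0.3], [-4.2, 0.3, -0.3], [-4.2, 0.3, -0.3], [-4.2, 0.3, -0.3], [-4.2, 0.3, -0.3], [-4.2, 0.3, -0.3], [-4.2, 0.3, -0.3], [0, 0, 0]], rotation=[[0, 0, 0], [0, 0, 0], [0, 0, 0], [0, 0, 0], [0, 0, 0], [0, 0, 0], [0, 0, 0], [0, 0, 0]], jaw=[1, 1, 1, 1, 1, 1, 1, 1])

```text
clock: 40.45
eef_pos: [0.5918, 0.1105, 0.1208]
orientation: [-0.459, 0.54, -0.538, 0.456]
contact_force: [-0.3, -0.2, -0.9]
grip_width: 0.0145
```

Request:
drive_tool(dp=[[0, 2, 0], [0, 1.5, 0], [0, 1, 0], [0, 0.5, 0], [0, 0.5, 0], [0, 0, 0], [0, 0, 0]], rotation=[[0, 0, 0], [0, 0, 0], [0, 0, 0], [0, 0, 0], [0, 0, 0], [0, 0, 0], [0, 0, 0]], jaw=[1, 1, 1, 1, 1, 1, 1])

```text
clock: 41.32
eef_pos: [0.5938, 0.1077, 0.0694]
orientation: [0.456, -0.54, 0.54, -0.457]
contact_force: [0.3, 0.4, -0.9]
grip_width: 0.0149
```

Request:
drive_tool(dp=[[0, 0.3, 0], [0, 0.3, 0], [0, 0, 0], [0, 0, 0], [0, 0, 0], [0, 0, 0], [0, 0, 0]], rotation=[[0, 0, 0], [0, 0, 0], [0, 0, 0], [0, 0, 0], [0, 0, 0], [0, 0, 0], [0, 0, 0]], jaw=[1, 1, 1, 4, 4, 4, 4])

```text
clock: 42.2
eef_pos: [0.5935, 0.1077, 0.0629]
orientation: [0.456, -0.54, 0.54, -0.457]
contact_force: [0.5, -0.3, -0.7]
grip_width: 0.0399
```

Request:
drive_tool(dp=[[0, -3, 0], [0, -4, 0], [0, -3, 0], [0, -3, 0], [0, 0, 0], [0, 0, 0]], rotation=[[0, 0, 0], [0, 0, 0], [0, 0, 0], [0, 0, 0], [0, 0, 0], [0, 0, 0]], jaw=[4, 4, 4, 4, 4, 4])

```text
clock: 42.95
eef_pos: [0.5929, 0.1076, 0.1915]
orientation: [-0.457, 0.54, -0.54, 0.456]
contact_force: [-0.5, 0.3, -0.5]
grip_width: 0.0403
```

```bash
python3 ws.py 2>/dev/null
python3 - <<'E'
from lid import *
o,s,C=wrist('w7',1);print(o['eef_pos'],[np.round(d['point'],3) for d in r.tip_of(s,'weight1')]);lid(C)
E
```

```text
top [([0.548, -0.249, 0.005], 0.52), ([0.559, -0.215, 0.006], 0.49), ([0.583, 0.051, 0.059], 0.49), ([0.591, 0.111, 0.061], 0.42)]
tray 0.0155
dish 0.5699
side [([0.557, -0.22, 0.006], 0.58), ([0.62, 0.29, 0.062], 0.52), ([0.55, -0.246, 0.0], 0.51), ([0.595, 0.082, 0.063], 0.49)]
tray 0.0626
dish 0.2749
[0.59261665 0.10756516 0.19085403] [array([0.589, 0.106, 0.061]), array([0.583, 0.048, 0.066]), array([0.593, 0.078, 0.065])]
lid pts 0
```

View pics/w7.png

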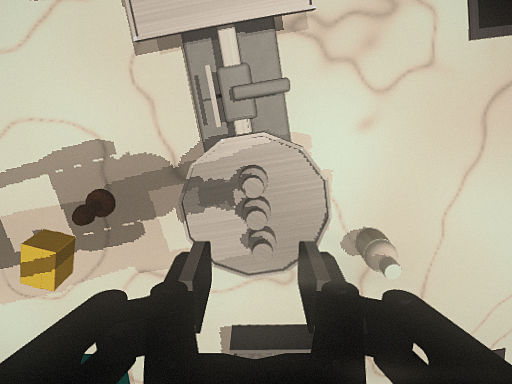

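The three weights stand upright on the dish at (255,180), (258,210) and (262,240). Tray and dish both read about 62 mm, so the beam is level. Now I go behind the open lid with a shut gripper.

```bash
python3 plan.py "0.600 0.0 0.21 -9 3 0" "0.677 -0.2035 0.21 -9 5 0"
```

```text
now [0.5929 0.1076 0.1915] F [ 0.5 -0.7  0.3] w 0.0397 t 43.2
{"dp": [[3.5, -0.62, 0.83], [3.5, -0.62, 0.82], [3.5, -0.62, 0.8], [3.78, -0.0, 2.16], [3.78, -0.0, 2.16], [3.78, -0.0, 2.16], [3.78, -0.0, 2.16], [3.78, -0.0, 2.16]], "rotation": [[0.0, -0.2, 0.0], [0.0, -0.2, 0.0], [0.0, -0.2, 0.0], [-0.0, -0.0, -0.0], [-0.0, -0.0, -0.0], [-0.0, -0.0, -0.0], [-0.0, -0.0, -0.0], [-0.0, -0.0, -0.0]], "jaw": [0.0, 0.0, 0.0, 0.0, 0.0, 0.0, 0.0, 0.0]}
```

Request:
drive_tool(dp=[[3.5, -0.6, 0.8], [3.5, -0.6, 0.8], [3.5, -0.6, 0.8], [3.8, 0, 2.2], [3.8, 0, 2.2], [3.8, 0, 2.2], [3.8, 0, 2.2], [3.7, 0, 2.1]], rotation=[[0, 0, 0], [0, 0, 0], [0, 0, 0], [0, 0, 0], [0, 0, 0], [0, 0, 0], [0, 0, 0], [0, 0, 0]], jaw=[0, 0, 0, 0, 0, 0, 0, 0])

```text
clock: 44.25
eef_pos: [0.6759, -0.2058, 0.2102]
orientation: [-0.456, 0.54, -0.54, 0.456]
contact_force: [-0.0, -0.3, 0.3]
grip_width: -0.0001
```

Request:
drive_tool(dp=[[0, 0, 0], [0, 0, 0], [0, 0, 0]], rotation=[[0, 0, 0], [0, 0, 0], [0, 0, 0]], jaw=[0, 0, 0])

```text
clock: 44.62
eef_pos: [0.6755, -0.203, 0.2112]
orientation: [-0.457, 0.54, -0.54, 0.457]
contact_force: [-0.2, 0.0, -0.6]
grip_width: 0.0001
```

Run:
```python
from lid import *
o,s,C=wrist('w8',1);print(np.round(o['eef_pos'],4));tips(o,C)
T=(C-o['eef_pos'])@R.from_quat(o['orientation']).as_matrix()*1000
m=(abs(T[...,0])<14)&(abs(T[...,2])<40)&(T[...,1]>-60)&(T[...,1]<-20);P=T[m]
for y in range(-60,-20,6):
    q=P[abs(P[:,1]-y)<3]
    if len(q): print(y,q.min(0).round(),q.max(0).round())
c=np.array([.5733,-.1872]);a=np.radians(-9);ex=np.array([np.cos(a),np.sin(a)]);ey=np.array([-ex[1],ex[0]])
d=np.array(o['eef_pos'])[:2]-c;print('case xy',d@ex,d@ey)
t=r.snapshot('side');lid(cloud(t));save(t,'s8',(180,80,400,240),3)
```

```text
[ 0.6755 -0.203   0.2112]
tip -1 [[-10, -31, -2], [-10, -31, -4], [-10, -31, -4], [-10, -31, -4], [-10, -31, -5], [-11, -32, -1]]
tip 1 [[-10, -31, 1], [-10, -31, 6], [-10, -31, 1], [-11, -31, 2], [-11, -32, 8], [-11, -32, 7]]
-60 [-11. -60. -12.] [ -6. -57.  15.]
-54 [-11. -57. -13.] [ -6. -51.  15.]
-48 [-11. -51. -12.] [ -6. -45.  15.]
-42 [-11. -45. -13.] [ -6. -39.  15.]
-36 [-11. -39. -12.] [ -6. -33.  15.]
-30 [-11. -33.  -5.] [-10. -31.   8.]
case xy 0.10343212376002768 0.00034917765404454774
lid ang 1.662 ctr [0.06  0.109] xrange [0.052 0.05 ] [0.07  0.159] 428
```

View pics/s8.png

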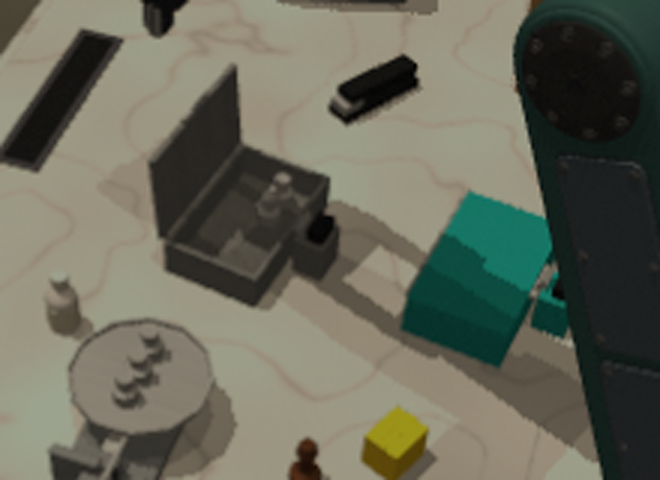

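The side view shows the lid upright, two weights left in the case, and three on the dish. I descend behind the lid and push it over.

Request:
drive_tool(dp=[[0, 3.3, 0], [0, 3.3, 0], [0, 3.3, 0], [0, 0, -0.8], [0, 0, -0.8], [0, 0, -0.8], [0, 0, -0.7], [0, 0, -0.7]], rotation=[[0, 0, 0], [0, 0, 0], [0, 0, 0], [0, 0, 0], [0, 0, 0], [0, 0, 0], [0, 0, 0], [0, 0, 0]], jaw=[0, 0, 0, 0, 0, 0, 0, 0])

```text
clock: 45.72
eef_pos: [0.6385, -0.1983, 0.1134]
orientation: [0.456, -0.539, 0.541, -0.457]
contact_force: [1.7, -1.1, 1.3]
grip_width: -0.0002
```

Request:
drive_tool(dp=[[0, 0, -0.6], [0, 0.1, -0.7], [0, 0.1, -0.6], [0, 0.25, -0.9], [0, 0.25, -0.9], [0, 0, 0]], rotation=[[0, 0, 0], [0, 0, 0], [0, 0, 0], [0, 0, 0], [0, 0, 0], [0, 0, 0]], jaw=[0, 0, 0, 0, 0, 0])

```text
clock: 46.48
eef_pos: [0.6005, -0.1918, 0.1042]
orientation: [-0.457, 0.541, -0.54, 0.456]
contact_force: [1.7, -0.2, 0.4]
grip_width: 0.0002
```

```bash
python3 lid.py
```

```text
[ 0.6005 -0.1918  0.1042] [ 1.7 -0.2  0.4]
lid ang 1.123 ctr [0.026 0.117] xrange [0.006 0.05 ] [0.059 0.149] 10945
lid ang 1.126 ctr [0.025 0.119] xrange [0.005 0.052] [0.057 0.15 ] 217
lid ang 1.177 ctr [0.021 0.122] xrange [0.007 0.05 ] [0.052 0.153] 67
```

Request:
drive_tool(dp=[[0, 0.4, -0.85], [0, 0.5, -0.8], [0, 0.55, -0.75], [0, 0.65, -0.7], [0, 0.7, -0.6], [0, 0.75, -0.6], [0, 0, 0], [0, 0, 0]], rotation=[[0, 0, 0], [0, 0, 0], [0, 0, 0], [0, 0, 0], [0, 0, 0], [0, 0, 0], [0, 0, 0], [0, 0, 0]], jaw=[0, 0, 0, 0, 0, 0, 0, 0])

```text
clock: 47.62
eef_pos: [0.5592, -0.1847, 0.0693]
orientation: [-0.456, 0.54, -0.54, 0.456]
contact_force: [-0.4, -0.3, 2.6]
grip_width: -0.0001
```

```bash
python3 lid.py
```

```text
[ 0.5592 -0.1847  0.0693] [-0.4 -0.3  2.6]
lid ang 0.533 ctr [-0.     0.085] xrange [-0.041  0.05 ] [0.057 0.109] 19969
lid ang 0.538 ctr [-0.001  0.088] xrange [-0.055  0.05 ] [0.057 0.113] 543
lid ang 0.533 ctr [0.007 0.082] xrange [-0.058  0.051] [0.058 0.112] 291
```

Request:
drive_tool(dp=[[0, 0.8, -0.5], [0, 0.9, -0.45], [0, 0.9, -0.3], [0, 0.9, -0.25], [0, 0, 0]], rotation=[[0, 0, 0], [0, 0, 0], [0, 0, 0], [0, 0, 0], [0, 0, 0]], jaw=[0, 0, 0, 0, 0])

```text
clock: 48.4
eef_pos: [0.5444, -0.1823, 0.0338]
orientation: [0.456, -0.54, 0.54, -0.456]
contact_force: [1.7, -0.8, 1.9]
grip_width: 0.0
```

Request:
drive_tool(dp=[[0, 0.4, -0.1], [0, 0.4, 0], [0, 0, 0]], rotation=[[0, 0, 0], [0, 0, 0], [0, 0, 0]], jaw=[0, 0, 0])

```text
clock: 48.78
eef_pos: [0.543, -0.1819, 0.026]
orientation: [-0.457, 0.54, -0.54, 0.456]
contact_force: [0.8, -0.4, 1.2]
grip_width: 0.0001
```

```bash
python3 lid.py
```

```text
[ 0.543  -0.1819  0.026 ] [ 0.8 -0.4  1.2]
lid ang 0.01 ctr [-0.003  0.053] xrange [-0.058  0.05 ] [0.055 0.056] 28114
lid ang 0.006 ctr [-0.009  0.055] xrange [-0.057  0.05 ] [0.055 0.062] 643
lid ang 0.008 ctr [-0.003  0.054] xrange [-0.057  0.05 ] [0.056 0.06 ] 384
```

Request:
drive_tool(dp=[[0, 0.2, 0], [0, 0.2, 0], [0, 0, 0]], rotation=[[0, 0, 0], [0, 0, 0], [0, 0, 0]], jaw=[0, 0, 0])

```text
clock: 49.3
eef_pos: [0.5431, -0.1819, 0.0247]
orientation: [-0.457, 0.54, -0.54, 0.456]
contact_force: [-5.1, 1.6, 13.2]
grip_width: 0.0002
```

Request:
drive_tool(dp=[[0, -0.4, 0], [0, -0.5, 0], [0, 0, 0]], rotation=[[0, 0, 0], [0, 0, 0], [0, 0, 0]], jaw=[0, 0, 0])

```text
clock: 49.68
eef_pos: [0.5435, -0.182, 0.0311]
orientation: [-0.456, 0.54, -0.54, 0.457]
contact_force: [-0.7, -1.3, -0.6]
grip_width: 0.0
```

```bash
python3 lid.py
```

```text
[ 0.5435 -0.182   0.0311] [-0.7 -1.3 -0.6]
lid ang 0.015 ctr [-0.003  0.053] xrange [-0.058  0.05 ] [0.056 0.056] 26560
lid ang 0.008 ctr [-0.009  0.055] xrange [-0.057  0.05 ] [0.056 0.061] 647
lid ang 0.014 ctr [-0.005  0.054] xrange [-0.058  0.05 ] [0.056 0.06 ] 397
```

The finger is clear (about 6 mm up, no force) and the lid stays at about 0.01 rad, so it is latched. I raise the arm out of the way and make a final check of the balance.

Request:
drive_tool(dp=[[0, -4, 0], [0, -5, 0], [0, -5, -1], [0, -4, -4], [0, 0, -5], [0, 0, -5], [0, 0, 0], [0, 0, 0]], rotation=[[0, 0, 0], [0, 0, 0], [0, 0, 0], [0, 0, 0], [0, 0, 0], [0, 0, 0], [0, 0, 0], [0, 0, 0]], jaw=[0, 0, 0, 0, 0, 0, 0, 0])

```text
clock: 50.82
eef_pos: [0.396, -0.1572, 0.2114]
orientation: [0.456, -0.54, 0.54, -0.457]
contact_force: [0.1, -0.0, 0.6]
grip_width: 0.0004
```

Run:
```python
from lid import *
for cam in('top','side'):
    s=r.snapshot(cam);C=cloud(s);lid(C);save(s,'end_'+cam,(130,110,380,310) if cam=='top' else (120,60,400,330),2.5)
    for n,pts in(('tray',[(.584,.255),(.584,.325),(.584,.29)]),('dish',[(.55,.08),(.62,.05),(.625,.1)])):
        print(cam,n,[float(np.median(C[...,2][np.hypot(C[...,0]-x,C[...,1]-y)<.008]).round(4)) for x,y in pts])
    for n in('weight1','packet1','stamp','tape_roll','glue','pen_cup','stapler'):
        print(n,[(np.round(d['point'],3).tolist()) for d in r.tip_of(s,n)[:6]])
```

```text
lid ang 0.014 ctr [0.006 0.055] xrange [-0.057  0.05 ] [0.055 0.062] 796
top tray [0.0617, 0.0622, 0.0615]
top dish [0.0613, 0.0626, 0.0623]
weight1 [[0.584, 0.08, 0.061], [0.59, 0.108, 0.06], [0.586, 0.053, 0.059]]
packet1 [[0.417, 0.098, 0.002], [0.622, 0.293, 0.062], [0.545, 0.288, 0.06], [0.344, 0.041, 0.001], [0.585, 0.078, 0.061]]
stamp [[0.59, 0.08, 0.062], [0.416, 0.096, 0.002]]
tape_roll [[0.414, 0.337, -0.001]]
glue []
pen_cup [[0.511, 0.433, 0.003], [0.709, 0.0, 0.002], [0.582, 0.049, 0.058]]
stapler [[0.506, -0.455, -0.003]]
lid ang 0.016 ctr [-0.003  0.054] xrange [-0.057  0.05 ] [0.057 0.061] 646
side tray [0.062, 0.0021, 0.063]
side dish [0.0603, 0.0608, 0.0614]
weight1 [[0.586, 0.289, 0.059], [0.591, 0.109, 0.064], [0.592, 0.051, 0.062]]
packet1 [[0.551, 0.32, 0.064], [0.342, 0.045, -0.006]]
stamp [[0.42, 0.098, -0.004]]
tape_roll [[0.418, 0.341, 0.0], [0.591, 0.082, 0.06], [0.59, 0.08, 0.06]]
glue [[0.706, -0.002, -0.003], [0.626, -0.193, 0.041]]
pen_cup [[0.507, 0.436, 0.0]]
stapler [[0.505, -0.458, -0.001]]
```

View pics/end_side.png

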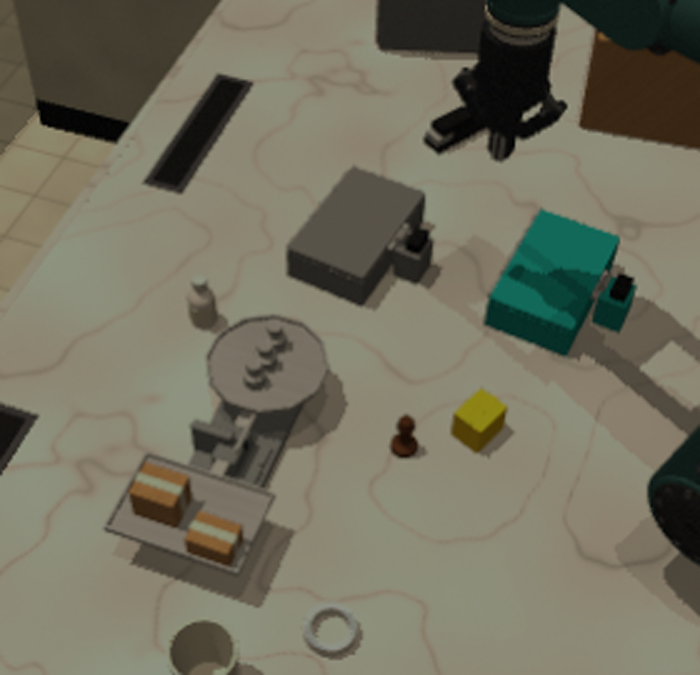

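The side view shows the lid shut, the beam level, three weights on the dish and both packets on the tray. Packet1 at (214,537) looks close to the rim, so I check its position.

Run:
```python
from wr import *
for cam in('top','side','top'):
    C=cloud(r.snapshot(cam));rect(C,(.548,.30),.045,.078,.11);rect(C,(.62,.29),.05,.085,.115)
print(r.get_obs()['clock'],r.get_obs()['contact_force'])
```

```text
n 220 ctr 559 316 size 39 69 ang 85.6 ztop [0.091 0.094]
n 288 ctr 608 292 size 41 72 ang 89.4 ztop [0.105 0.109]
n 297 ctr 551 316 size 39 50 ang 88.0 ztop [0.091 0.094]
n 352 ctr 609 291 size 71 44 ang 0.7 ztop [0.105 0.109]
n 220 ctr 549 317 size 46 38 ang 0.5 ztop [0.091 0.095]
n 288 ctr 608 292 size 72 42 ang 0.3 ztop [0.105 0.108]
51.775 [ 2.66263180e-01 -1.84215318e-04 -1.44383327e-01]
```

View pics/end_top.png

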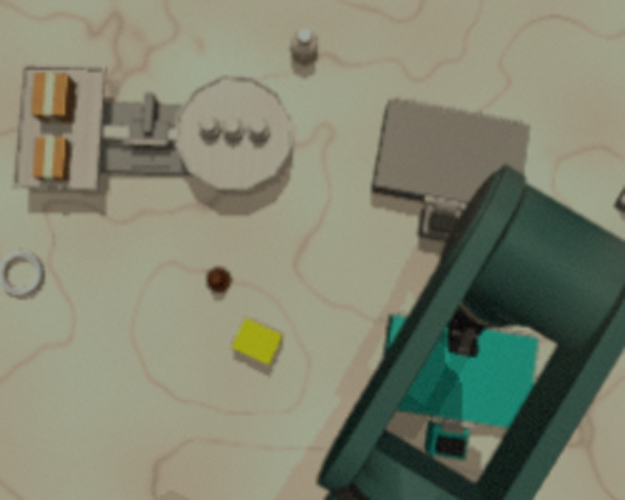

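Packet1 was nudged 27 mm along the tray, probably by the announced knock. It lies flat inside the rim, at about (-0.04, 0.027) in the tray frame, which is within the limits. Handing in.

```bash
python3 -c "
from station import r
print(r.hand_in())"
```

```text
the job is handed in; nothing more can be done
None
```

I handed the job in at about 52 s on the clock; no verdict was reported. Everything the task asked for was done.

- **Packets:** packet1 and packet2 are on the rectangular tray. There was no packet3.
- **Lid opening:** I pressed the catch with one finger while the other held the lid. I then let the lid rise in steps to about 1.65 rad without it flying up.
- **Weights:** three weights are on the round dish and the other two are in the case.
- **Lid closing:** I pushed the lid shut. It stayed latched with the hand well clear, reading about 0.015 rad.

**Last checks:**
- The top camera gave 61–63 mm for both tray and dish, so the beam is level. One of the three side-camera tray readings (2 mm) missed the tray, and I ignored it.
- The tape roll, stamp, glue, pen cup and stapler are where they started, to within the few millimetres the cameras can tell.
- The robot touches nothing.

**What went wrong or disagreed:**
- My first grasp of packet1 closed above it. The real fingertips sit about 25–30 mm behind the reported tool point, so I allowed for that from then on.
- By the end, packet1 had shifted about 27 mm in y on the tray, probably from the knock the task mentioned. It still lies flat, with its centre about 23 mm inside the limit.

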